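# Put the recording kit away: pods to charge, caddy on its hook

### The arm

A 6-joint arm with a two-finger parallel gripper is mounted at the origin on the work surface. World frame = base frame: x ahead of the robot, y to its left, z up, the work surface at z = 0. Lengths are in mm, angles in degrees, forces in N, time in s.
With the tool pointing down it reaches from about 300 to 850 mm from the base axis. Payload 4.2 kg.
Tool frame: the origin (TCP) lies at the very end of the fingers, on their centre line; the grasp point (between the pads) lies 19 mm behind it (hold_point_z is the z of the grasp point in the tool frame, in mm); z points along the fingers, y is the direction in which the jaws open and shut (so a half turn about z gives the same grasp; the last joint's range is limited). The gripper opens to 91 mm and grips with 3 to 60 N. Pads are 32 mm wide; open, the fingers measure 118 mm over their backs; the gripper's body (76 mm by 178 mm) begins 60 mm behind the grasp point.
Start: joints at [74.141, 18.312, 89.639, -0, 72.044, -1.146], TCP at [146.044, 556.16, 213.976] pointing down, gripper open.
Joint ranges: [-177.97, 177.97], [-48.28, 115.42], [12.27, 149.76], [-77.06, 257.06], [2.81, 150.46], [-146.56, 146.56]. Speed limits (degrees/s): [147.25, 147.25, 180, 180, 180, 180].

### API

Orientations are given as [roll, pitch, yaw] about the fixed x, y, z axes, in that order (R = Rz(yaw) Ry(pitch) Rx(roll)).
In Python, from workcell import state, grab_frame, job_done, hold_point_z gives the robot as it stands. The module is installed in compiled form; this text tells all that it offers.
- The arm moves only by the shell command python3 -m creep 'ROWS' [FORCE]. ROWS is JSON, a list of rows, each a list of 7 numbers: the closure, from 0 (fully open) to 1 (shut), then the shift along the tool's x, y, z in mm, then the turn, a rotation vector about the tool's x, y, z in degrees. A call has 1 to 5 rows; each row shifts and turns the commanded pose from where the row before left it, along the tool's axes as they then stand; what a row does not reach is not made up. A row lasts 1/8 s, in which the tool goes at most 62.5 mm and 10.7 degrees, less where a joint would pass 70% of its speed; a pose out of reach is approached as far as the arm can. A call is refused whole if a number of a shift passes 62.5 or a number of a turn 10.7, either way. A call with a gripper value outside its range is refused whole. The fingers move at their own pace and stop on an object; FORCE is the grip in N (left out, the last holds). Time passes only in rows, so rows that do not move let the fingers close. It gives the time, the measured TCP pose, the force and the opening at its end, in the units of the state.
- state(): the state, without advancing time (a new reading comes with each control period).
- grab_frame(name): name is "side" or "top" or "wrist"; returns a dict with "frame" (400x640x3 uint8, red, green, blue), "fx", "fy", "cx", "cy" (pixels), "view" (4x4, takes a point from world to camera coordinates). Camera axes: x right, y down, z forward; pixel columns grow to the right and rows downward; lengths in mm; the calibration is good to about 2 mm. A picture is of the moment at which its call begins. There is no depth.
- job_done(): hands the job in, once; it reports no verdict.
The state is a dict: "time_s": time; "qpos": joint angles; "qvel": joint speeds; "effort": joint torques, N m; "ee_pos": TCP position; "ee_rot": TCP orientation; "force": force on the tool from outside, world axes, zero at the start; "torque": the same for the moment, N m; "gripper_width": finger opening in mm.
Only numpy, scipy, OpenCV 4.12 (cv2) and the standard library are available. Lean on these libraries where they do the work, as an engineer would, in place of code of your own. Each camera call takes 0.05 s, during which the arm holds its last target.

### The job

Put the recording kit away. Hold the orange release tab down while sliding the charging station's cover fully open, lay every white-and-blue sensor pod on the trolley flat on the floor of its bay, then slide the cover fully shut so that it locks and the tab springs up, leaving all the pods inside. Also hang the blue caddy by its handle over both prongs of the hook stand, and leave everything else where it is.

Things in the scene. Friction and masses are not known exactly. Their poses are not given: they have to be found in the camera images.
- station: cream charging station, 140 (x) x 370 (y) x 58 mm, fixed to the table. Origin: centre of its underside, z up. The charging bay fills its -y half: a rectangular recess spanning x -62..62, y -177..-11 mm, its flat floor 8 mm above the table (brass strips on it), walls' tops 48 mm above the table, aluminium rails 58 mm along the two long sides. Room for five pods side by side, lying along the station's x. The cover slides on the rails; electronics fill the +y half
- bay_centre (a point): point on the bay's floor at its centre (station frame 0, -94, 8 mm), axes as the station's
- cover (a joint): pale blue sliding cover (176 mm long, top 55 mm above the table) of the station: metres it has moved along the station's +y; 0 = fully shut over the bay, 0.175 = fully open over the electronics, baring the whole bay. About 1.5 N of friction, stays where left. When shut a catch locks it
- tab (a joint): orange release tab on the cover, near the cover's +y end, it rides along with the cover: metres it is pressed down against its spring; 0 = up, 0.008 = its stop. 2 N to start, about 5 N at 4 mm, 8 N at the stop. Pressed down more than 4 mm the catch is free: hold it down for at least the first 25 mm of opening. On closing hold it down likewise, or push the cover firmly until the catch snaps past; shut and locked, the tab stands up again (under 0.002)
- tab_pad (a point): centre of the tab's flat thumb pad (upper face, 57 mm above the table when up, level area 40 mm along the slide x 44 mm across). At both ends of the pad along the slide a 6 mm thick cross ridge stands 10 mm above it: a fingertip set on the pad pushes against a ridge to carry the cover along
- caddy: blue open-topped caddy, 90 (x) x 140 (y) x 45 mm tray, 250 g, with a rigid upright steel bail handle across its middle. Origin: centre of its underside, z up
- caddy_bar (a point): middle of the bail's level top bar: round, 10 mm thick, along the caddy's y, straight for 110 mm, 150 mm above the caddy's underside
- hook_stand: fixed stand with a double hook: two level steel prongs 10 mm thick, 64 mm apart (centre lines at y -32 and 32 mm, so 54 mm free between them), pointing along the stand's -x (towards the robot) from x = 5 to x = -85 mm, 180 mm above the table at their centre lines; then the tips turn up to 205 mm above the table at x = -93 mm. The post (24 mm thick) stands at x 0..24 mm and its head reaches 187 mm above the table; foot 120 x 150 x 10 mm, x -30..90 mm. Origin: on the table
- hook_seat (a point): where the middle of the caddy's bar is when it hangs well: over the middle of both prongs (stand frame -55, 0, 190 mm), axes as the stand's; the bar then crosses the prongs
- pod1: white sensor pod with two blue bands, a block 64 (x) x 24 (y) x 26 (z) mm, 60 g; origin at its centre, long axis x. All pods are alike, three to five are present
- pod2: white sensor pod with two blue bands, a block 64 (x) x 24 (y) x 26 (z) mm, 60 g; origin at its centre, long axis x. All pods are alike, three to five are present
- pod3: white sensor pod with two blue bands, a block 64 (x) x 24 (y) x 26 (z) mm, 60 g; origin at its centre, long axis x. All pods are alike, three to five are present
- pod4: white sensor pod with two blue bands, a block 64 (x) x 24 (y) x 26 (z) mm, 60 g; origin at its centre, long axis x. All pods are alike, three to five are present
- pod5: white sensor pod with two blue bands, a block 64 (x) x 24 (y) x 26 (z) mm, 60 g; origin at its centre, long axis x. All pods are alike, three to five are present
- mouse: bystander: black computer mouse, 105 x 62 x 34 mm; origin at the centre of its underside
- gel_bottle: bystander: white gel bottle with a red label and cap, 52 mm wide, 150 mm tall; origin at the centre of its underside
- paste_jar: bystander: small white jar, 50 mm wide, 45 mm tall; origin at the centre of its underside
- tape_roll: bystander: roll of paper tape lying flat, 60 mm wide, 22 mm tall; origin at the centre of its underside
- kidney_dish: bystander: open blue dish without a handle, 90 x 170 x 45 mm; origin at the centre of its underside
- marker: bystander: blue marker pen with a black cap, 130 x 14 x 14 mm; origin at the centre of its underside
- cup: bystander: white cup, 72 mm wide, 85 mm tall; origin at the centre of its underside

How it is judged:
By the outcome, as a careful person would: the job done as asked, in the order asked, and still so for the second after the job is handed in, with the robot touching nothing.
Of pod1, pod2, pod3, pod4, pod5 only 3 to 5 are there at a start; the rules pass over those that are not, and their reading is None.
At some moment in a run one of pod1, pod2, pod3, pod4, pod5 may be knocked a few centimetres aside while the robot is not near it.
Once in a run the grip may slacken for a moment while it holds something.
It also fails if it takes over 210 s, if anything falls off the work surface, if the arm or the gripper's body presses on something with over 40 N, if the wrist force passes 120 N, or if a joint passes its speed limit or range.

## Working session

There is one attempt and no reset: what is moved stays moved. The work goes in short steps, Python scripts to look and compute and a shell command to move; the robot and the scene stay as the last step left them, time stands still between calls to the robot, and variables do not carry over. Pictures are saved under pics/ and viewed, and the job is handed in when it is done.

```bash
mkdir -p pics; ls
cat > h.py <<'E'
import numpy as np, cv2
from workcell import state, grab_frame, job_done, hold_point_z
def snap(n,f,crop=None,s=1):
    d=grab_frame(n); im=d['frame'][:,:,::-1].copy()
    np.savez('pics/'+f+'.npz',view=d['view'],k=[d['fx'],d['fy'],d['cx'],d['cy']],im=im)
    show(f,crop,s)
def show(f,crop=None,s=1,out=None):
    im=np.load('pics/'+f+'.npz')['im']
    if crop: im=im[crop[1]:crop[3],crop[0]:crop[2]]
    if s!=1: im=cv2.resize(im,None,fx=s,fy=s,interpolation=cv2.INTER_CUBIC)
    cv2.imwrite('pics/'+(out or f)+'.png',im)
def ray(f,u,v,z):
    d=np.load('pics/'+f+'.npz'); V=d['view']; fx,fy,cx,cy=d['k']
    R=V[:3,:3];t=V[:3,3]; o=-R.T@t; r=R.T@np.array([(u-cx)/fx,(v-cy)/fy,1])
    return (o+r*(z-o[2])/r[2]).round(1)
def proj(f,p):
    d=np.load('pics/'+f+'.npz'); V=d['view']; fx,fy,cx,cy=d['k']
    c=V[:3,:3]@np.array(p,float)+V[:3,3]; return np.array([fx*c[0]/c[2]+cx,fy*c[1]/c[2]+cy]).round(1)
E
python3 - <<'E'
from h import *
snap('top','t0');snap('side','s0');snap('wrist','w0')
s=state();print(s,hold_point_z)
for f in('t0','s0'):
    d=np.load(f'pics/{f}.npz');print(d['view'].round(2),d['k'])
E
```

```text
pics
{'time_s': 0.15, 'qpos': array([ 7.41403944e+01,  1.83418615e+01,  8.96889365e+01,  2.69789652e-04,
        7.20445346e+01, -1.14546151e+00]), 'qvel': array([ 0.01044449, -0.06525859, -0.18860382,  0.00178998,  0.04966781,
       -0.10701635]), 'effort': array([-7.52129999e-04, -4.12775731e+01, -2.32155365e+01,  7.25714955e-02,
        4.32893378e-02, -1.05168485e-04]), 'ee_pos': array([145.93931416, 555.78493754, 213.33669214]), 'ee_rot': array([-1.79924688e+02, -1.76244336e-03,  1.65285771e+02]), 'force': array([-0.16186885,  0.45469837, -0.13890461]), 'torque': array([ 0.00386205,  0.0172602 , -0.02653305]), 'gripper_width': 91.13183335650308} -18.8
[[-3.00000e-02 -1.00000e+00 -1.00000e-02  1.08990e+02]
 [-1.00000e+00  3.00000e-02 -8.00000e-02  5.85360e+02]
 [ 8.00000e-02  1.00000e-02 -1.00000e+00  1.39285e+03]
 [ 0.00000e+00  0.00000e+00  0.00000e+00  1.00000e+00]] [400.58481634 400.58481634 319.66763388 198.7503139 ]
[[-9.50000e-01 -3.00000e-01 -1.00000e-02  5.87200e+02]
 [-1.90000e-01  6.20000e-01 -7.60000e-01  1.66990e+02]
 [ 2.30000e-01 -7.20000e-01 -6.50000e-01  1.20425e+03]
 [ 0.00000e+00  0.00000e+00  0.00000e+00  1.00000e+00]] [452.47301193 452.47301193 312.10623666 197.80690027]
```

View pics/t0.png

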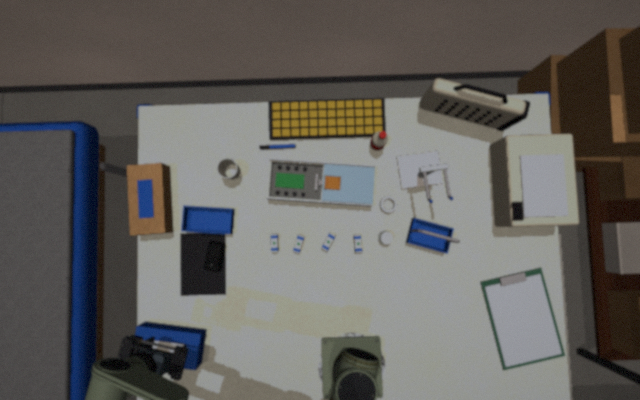

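View pics/s0.png

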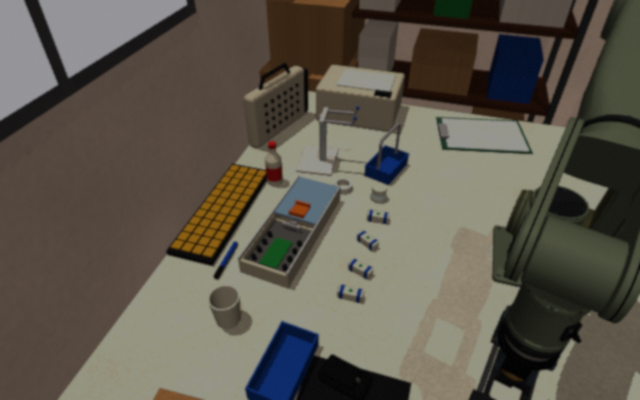

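View pics/w0.png

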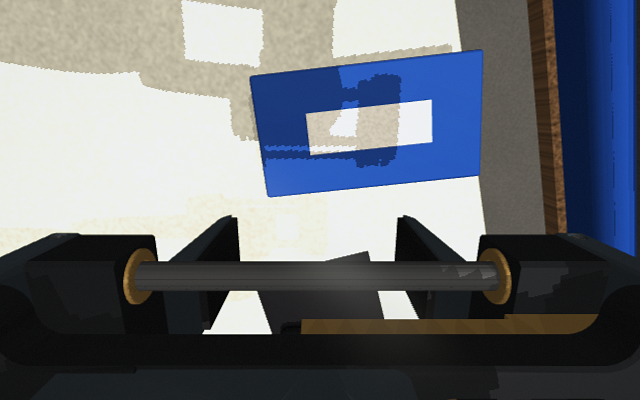

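Run:
```python
from h import *
show('t0',(260,145,400,265),5,'t0a');show('t0',(360,120,480,260),4.2,'t0b')
show('s0',(230,80,430,310),2.6,'s0a')
```

```text
(no output)
```

View pics/t0a.png

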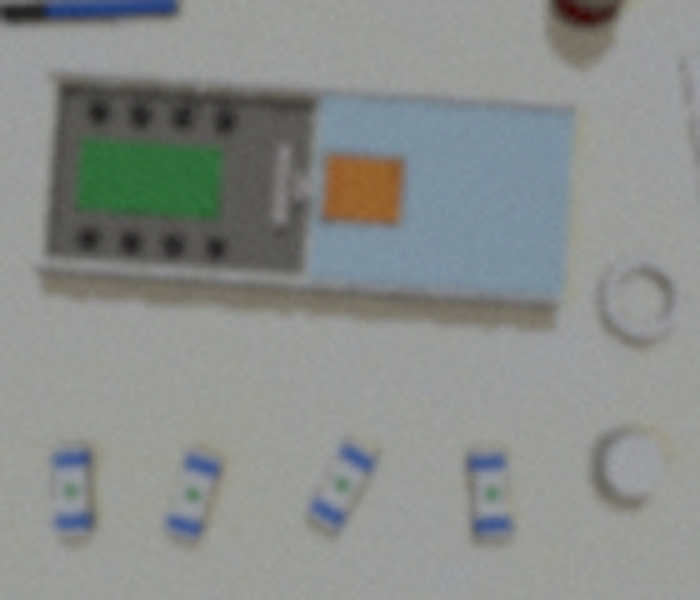

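View pics/t0b.png

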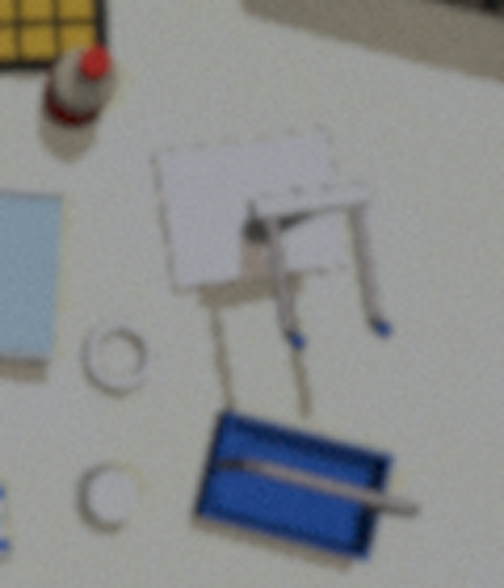

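View pics/s0a.png

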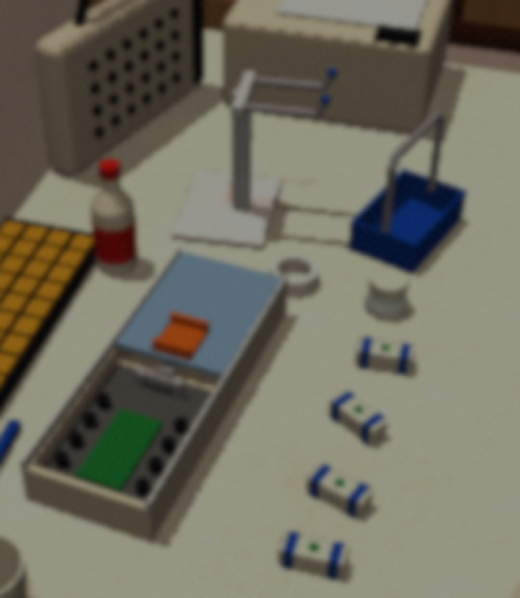

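Run:
```python
from h import *
a=lambda x,y,z:ray('t0',260+(x+.5)/5-.5,145+(y+.5)/5-.5,z)
b=lambda x,y,z:ray('t0',360+(x+.5)/4.2-.5,120+(y+.5)/4.2-.5,z)
print('st',a(55,75,58),a(40,268,58),a(575,105,58),a(562,300,58))
print('cover',a(320,95,55),a(305,275,55))
print('tab',a(364,189,60))
for q in [((72,455),(73,535)),((203,458),(185,540)),((360,448),(324,530)),((487,455),(493,538))]:
    p=a(*q[0],26);r=a(*q[1],26); print('pod',(p+r)/2, np.linalg.norm(p-r), np.degrees(np.arctan2(p[1]-r[1],p[0]-r[0])))
print('bar',b(225,463,150),b(410,508,150))
print('caddyrim',b(225,410,45),b(390,460,45),b(365,555,45),b(195,515,45))
print('foot',b(153,155,10),b(325,130,10),b(175,292,10))
print('prongtips',b(296,340,205),b(381,327,205),'root',b(272,215,180),b(357,205,180))
```

```text
st [727.  258.1  58. ] [592.8 271.1  58. ] [ 695.1 -101.8   58. ] [560.1 -87.6  58. ]
cover [707.9  74.5  55. ] [582.8  88.6  55. ]
tab [640.7  46.1  60. ]
pod [435.45 255.75  26.  ] 55.70224411996342 -0.5143109570421979
pod [430.25 170.8   26.  ] 58.40282527412527 -13.869686438505028
pod [434.25  67.15  26.  ] 62.39631399369673 -25.53835499702013
pod [426.1  -36.05  26.  ] 57.83813620786895 2.080765336921944
bar [ 470.3 -204.2  150. ] [ 432.3 -342.4  150. ]
caddyrim [ 512.9 -229.8   45. ] [ 468.  -363.1   45. ] [ 391.2 -338.5   45. ] [ 427.7 -201.3   45. ]
foot [ 733.1 -186.5   10. ] [ 750.3 -334.2   10. ] [ 615. -200.   10.]
prongtips [ 558.8 -247.8  205. ] [ 566.5 -310.2  205. ] root [ 654.8 -241.3  180. ] [ 660.4 -305.2  180. ]
```

```bash
cat >> h.py <<'E'
from scipy.spatial.transform import Rotation as Ro
def to(x,y,z,yaw=None):
    s=state();p=s['ee_pos'];R=Ro.from_euler('xyz',s['ee_rot'],degrees=True)
    out={}
    if yaw is not None:
        T=Ro.from_euler('xyz',[180,0,yaw],degrees=True); rv=(R.inv()*T).as_rotvec(degrees=True); print('turn first',rv.round(1)); R=T
    print('t%.2f'%s['time_s'],'at',p.round(1),s['ee_rot'].round(1),'w%.1f'%s['gripper_width'],'F',s['force'].round(1))
    print('shift',R.inv().apply(np.array([x,y,z])-p).round(1),'(axes after turn)')
E
python3 - <<'E'
from h import *
d=np.load('pics/w0.npz');V=d['view'];o=-V[:3,:3].T@V[:3,3];s=state()
R=Ro.from_euler('xyz',s['ee_rot'],degrees=True)
print(R.inv().apply(o-s['ee_pos']), (V[:3,:3]@R.as_matrix()).round(2),d['k'])
to(637,20,230,84.8)
E
python3 -m creep '[[1,0,0,0,0,0,10],[1,0,0,0,0,0,10],[1,0,0,0,0,0,10],[1,0,0,0,0,0,10],[1,0,0,0,0,0,10]]' 20
```

```text
[  71.1631225    -0.21180458 -170.28445374] [[-0.    1.   -0.  ]
 [-0.97 -0.   -0.26]
 [-0.26  0.    0.97]] [313.7579726  313.7579726  316.8910986  198.63868268]
turn first [-0.1  0.1 80.5]
t0.15 at [145.9 555.8 213.3] [-179.9   -0.   165.3] w91.1 F [-0.2  0.5 -0.1]
shift [-489.1  537.6  -16.7] (axes after turn)
time_s: 0.78
ee_pos: [146.0, 556.0, 213.6]
ee_rot: [-180.0, 0.0, 115.0]
force: [0.4, 0.9, -1.4]
gripper_width: 44.0
```

```bash
python3 -m creep '[[1,0,0,0,0,0,10],[1,0,0,0,0,0,10],[1,0,0,0,0,0,10.2],[1,-40,45,-3,0,0,0],[1,-40,45,-3,0,0,0]]'
python3 -m creep '[[1,-40,45,-3,0,0,0],[1,-40,45,-3,0,0,0],[1,-40,45,-3,0,0,0],[1,-40,45,0,0,0,0],[1,-40,45,0,0,0,0]]'
python3 -c "
from h import *
to(637,20,230,84.8)"
```

```text
time_s: 1.4
ee_pos: [229.4, 467.8, 219.5]
ee_rot: [180.0, 0.0, 85.2]
force: [0.5, -0.4, 0.2]
gripper_width: 0.8
time_s: 2.02
ee_pos: [437.0, 248.6, 229.0]
ee_rot: [180.0, -0.0, 85.1]
force: [0.5, 2.2, -0.9]
gripper_width: 0.5
turn first [ 0.  -0.   0.3]
t2.02 at [437.  248.6 229. ] [180.   -0.   85.1] w0.5 F [ 0.5  2.2 -0.9]
shift [-209.5  219.9   -1. ] (axes after turn)
```

```bash
python3 -m creep '[[1,-42,44,0,0,0,0.3],[1,-42,44,0,0,0,0],[1,-42,44,0,0,0,0],[1,-42,44,0,0,0,0],[1,-42,44,0,0,0,0]]'
python3 -m creep '[[1,0,0,0,0,0,0],[1,0,0,0,0,0,0]]'
python3 -c "
from h import *
snap('wrist','w1');to(637,20,230,84.8)"
```

```text
time_s: 2.65
ee_pos: [637.2, 19.6, 228.6]
ee_rot: [-180.0, -0.0, 84.8]
force: [-0.0, -0.0, -0.1]
gripper_width: 0.6
time_s: 2.9
ee_pos: [635.5, 21.5, 228.3]
ee_rot: [-179.9, -0.0, 84.8]
force: [0.5, 0.3, 0.0]
gripper_width: 0.4
turn first [-0.1 -0.   0. ]
t2.95 at [635.3  22.2 228.7] [-179.9   -0.    84.8] w0.5 F [0.2 0.4 0.2]
shift [-2.   1.9 -1.3] (axes after turn)
```

View pics/w1.png

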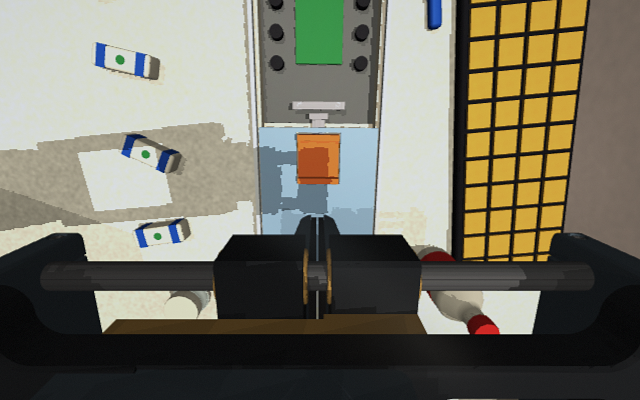

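Run:
```python
from h import *
show('w1',(240,90,400,210),5,'w1a')
```

```text
(no output)
```

View pics/w1a.png

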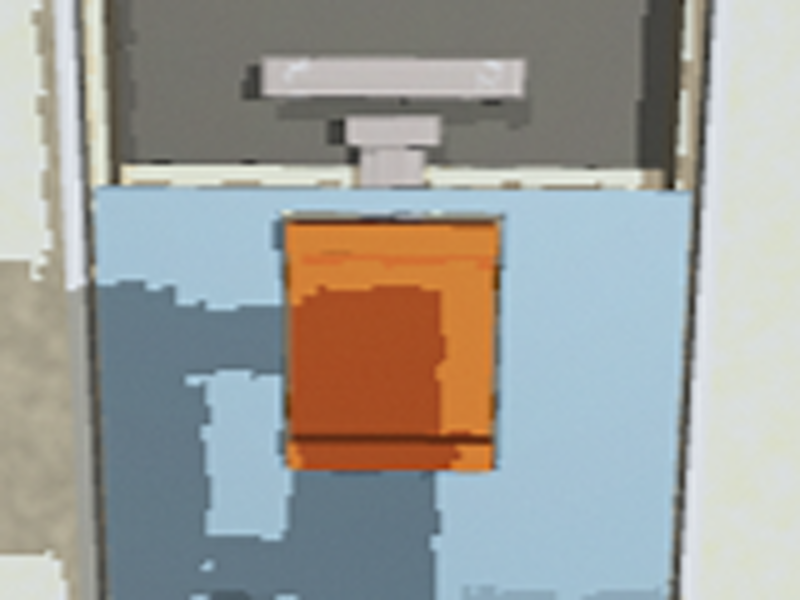

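Run:
```python
from h import *
a=lambda x,y,z:ray('w1',240+(x+.5)/5-.5,90+(y+.5)/5-.5,z)
for p in [(392,225,67),(392,258,67),(392,440,57),(392,442,67),(392,470,67),(287,440,67),(495,440,67),(95,186,55),(692,190,55),(100,595,55),(673,595,55)]: print(p,a(*p))
```

```text
(392, 225, 67) [642.2  74.   67. ]
(392, 258, 67) [641.6  67.3  67. ]
(392, 440, 57) [637.9  26.9  57. ]
(392, 442, 67) [638.   28.4  67. ]
(392, 470, 67) [637.5  22.3  67. ]
(287, 440, 67) [615.6  30.9  67. ]
(495, 440, 67) [660.1  26.9  67. ]
(95, 186, 55) [579.7  87.3  55. ]
(692, 190, 55) [706.7  74.8  55. ]
(100, 595, 55) [568.1  -3.2  55. ]
(673, 595, 55) [698.5 -15.2  55. ]
```

```bash
python3 -c "
from h import *
to(639.8,48,72,84.7)"
python3 -m creep '[[1,13,2,30,0,0,0],[1,13,2,40,0,0,0],[1,0,0,40,0,0,0],[1,0,0,32,0,0,0],[1,0,0,12,0,0,0]]'
python3 -m creep '[[1,0,0,0,0,0,0],[1,0,0,0,0,0,0]]'
python3 -c "
from h import *
to(639.8,48,72,84.7);snap('wrist','w2',(200,100,440,280),3.3)"
```

```text
turn first [-0.1 -0.   0.1]
t2.95 at [635.3  22.2 228.7] [-179.9   -0.    84.8] w0.5 F [0.2 0.4 0.2]
shift [ 26.1   2.1 156.7] (axes after turn)
time_s: 3.58
ee_pos: [640.5, 48.3, 73.4]
ee_rot: [-179.8, 0.0, 84.9]
force: [-1.2, 0.7, 0.0]
gripper_width: 0.5
time_s: 3.82
ee_pos: [643.5, 47.3, 76.7]
ee_rot: [179.8, -0.0, 84.8]
force: [0.4, -0.0, -0.3]
gripper_width: 0.1
turn first [ 0.2 -0.   0.1]
t3.83 at [643.5  47.3  76.7] [179.8  -0.   84.8] w0.1 F [ 0.4 -0.  -0.3]
shift [ 0.4 -3.7  4.7] (axes after turn)
```

View pics/w2.png

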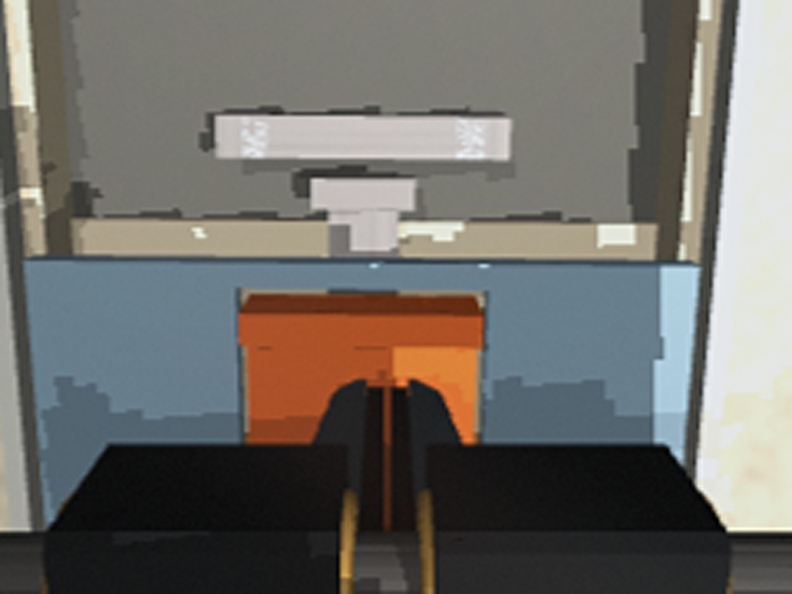

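```bash
python3 -m creep '[[1,0,-3.5,4.5,0,0,0],[1,0,0,0,0,0,0],[1,0,0,0,0,0,0]]'
python3 -m creep '[[1,0,0,0,0,0,0]]'
```

```text
time_s: 4.25
ee_pos: [639.0, 47.1, 70.6]
ee_rot: [180.0, -0.0, 84.8]
force: [0.1, -1.1, 0.1]
gripper_width: 0.5
time_s: 4.38
ee_pos: [639.1, 47.1, 70.5]
ee_rot: [180.0, -0.0, 84.8]
force: [0.1, -0.4, 0.3]
gripper_width: 0.3
```

```bash
python3 -m creep '[[1,1,0,6,0,0,0],[1,0,0,5,0,0,0],[1,0,0,3,0,0,0],[1,0,0,0,0,0,0],[1,0,0,0,0,0,0]]'
python3 -m creep '[[1,0,0,3,0,0,0],[1,0,0,3,0,0,0],[1,0,0,2,0,0,0],[1,0,0,0,0,0,0],[1,0,0,0,0,0,0]]'
```

```text
time_s: 5.0
ee_pos: [638.8, 48.2, 56.6]
ee_rot: [-180.0, -0.0, 84.8]
force: [-1.6, -0.1, 2.8]
gripper_width: 0.6
time_s: 5.62
ee_pos: [639.1, 48.2, 49.2]
ee_rot: [180.0, -0.0, 84.8]
force: [-2.8, -0.1, 7.8]
gripper_width: 0.3
```

```bash
python3 -m creep '[[1,4,0,0.5,0,0,0],[1,8,0,0,0,0,0],[1,10,0,0,0,0,0],[1,12,0,0,0,0,0],[1,12,0,0,0,0,0]]'
python3 -m creep '[[1,14,0,0,0,0,0],[1,14,0,0,0,0,0],[1,14,0,0,0,0,0],[1,14,0,0,0,0,0],[1,14,0,0,0,0,0]]'
python3 -c "
from h import *
to(655.7,223,49,84.8);snap('wrist','w3')"
```

```text
time_s: 6.25
ee_pos: [643.6, 93.8, 49.2]
ee_rot: [179.9, 0.0, 84.8]
force: [-3.4, -1.8, 9.7]
gripper_width: 0.0
time_s: 6.88
ee_pos: [651.3, 163.5, 49.4]
ee_rot: [179.8, -0.0, 84.8]
force: [-0.0, -2.5, 8.2]
gripper_width: 0.3
turn first [ 0.2 -0.  -0. ]
t6.88 at [651.3 163.5  49.4] [179.8  -0.   84.8] w0.3 F [-0.  -2.5  8.2]
shift [59.7 -1.   0.4] (axes after turn)
```

View pics/w3.png

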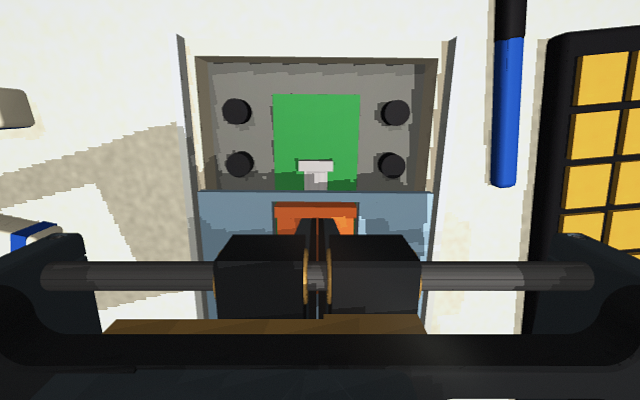

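```bash
python3 -m creep '[[1,14,0,0,0,0,0],[1,14,0,0,0,0,0],[1,14,0,0,0,0,0],[1,10,0,0,0,0,0],[1,4,0,0,0,0,0]]'
python3 -m creep '[[1,2,0,0,0,0,0],[1,3,0,0,0,0,0],[1,3,0,0,0,0,0],[1,0,0,0,0,0,0],[1,0,0,0,0,0,0]]'
```

```text
time_s: 7.55
ee_pos: [656.8, 219.9, 49.5]
ee_rot: [179.7, -0.1, 84.8]
force: [-0.1, -1.7, 7.4]
gripper_width: 0.5
time_s: 8.18
ee_pos: [657.1, 224.9, 49.2]
ee_rot: [179.8, 0.2, 84.8]
force: [1.0, -6.6, 6.7]
gripper_width: 0.3
```

```bash
python3 -m creep '[[1,3,0,0,0,0,0],[1,3,0,0,0,0,0],[1,0,0,0,0,0,0]]'
python3 -m creep '[[1,-6,0,0,0,0,0],[1,0,0,-20,0,0,0],[1,0,0,-60,0,0,0],[1,-10,0,-60,0,0,0],[1,-60,0,-20,0,0,0]]'
python3 -m creep '[[0.3,-60,0,0,0,0,0],[0.3,-60,0,0,0,0,0],[0.3,0,0,0,0,0,0],[0.3,0,0,0,0,0,0]]'
python3 -c "
from h import *
to(655.7,223,49,84.8);snap('wrist','w4')"
```

```text
time_s: 8.55
ee_pos: [657.1, 225.3, 49.1]
ee_rot: [179.9, 0.7, 84.9]
force: [0.2, -20.7, 10.6]
gripper_width: 0.9
time_s: 9.18
ee_pos: [651.8, 160.7, 211.8]
ee_rot: [179.5, -0.2, 85.0]
force: [-0.3, -1.7, -0.3]
gripper_width: 0.2
time_s: 9.68
ee_pos: [638.6, 39.2, 207.3]
ee_rot: [180.0, -0.0, 84.7]
force: [0.5, 1.0, -0.5]
gripper_width: 37.3
turn first [ 0.  -0.  -0.1]
t9.68 at [638.6  39.2 207.3] [180.   -0.   84.7] w37.3 F [ 0.5  1.  -0.5]
shift [184.6   0.4 158.3] (axes after turn)
```

View pics/w4.png

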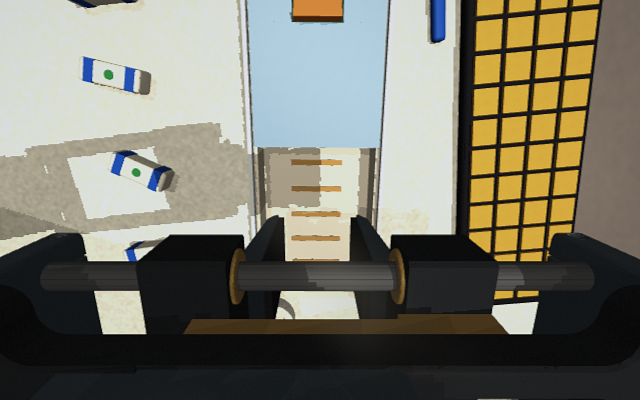

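```bash
python3 -m creep '[[0.3,40,0,-40,0,0,0],[0.3,20,0,-20,0,0,0],[0.3,0,0,0,0,0,0],[0.3,0,0,0,0,0,0],[0.3,0,0,0,0,0,0]]'
python3 - <<'E'
from h import *
snap('wrist','w5');show('w5',(225,90,425,240),4,'w5a')
s=state();print(s['ee_pos'])
E
```

```text
time_s: 10.35
ee_pos: [643.1, 98.1, 266.2]
ee_rot: [-179.9, 0.0, 84.8]
force: [0.2, -0.5, 0.2]
gripper_width: 63.8
[643.23024488  97.95641043 266.39032141]
```

View pics/w5.png

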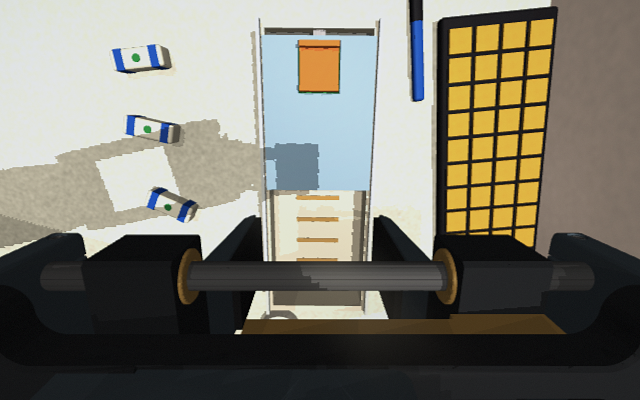

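View pics/w5a.png

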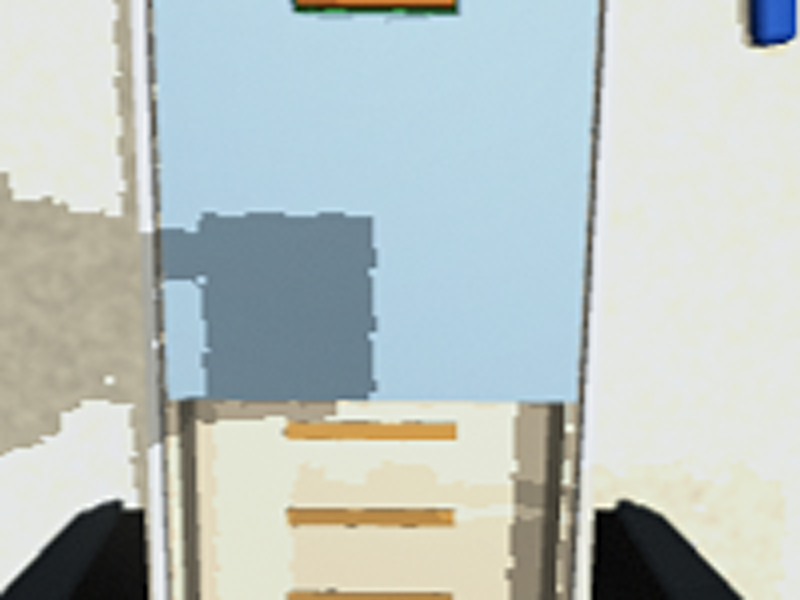

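Run:
```python
from h import *
q=lambda x,y:(225+(x+.5)/4-.5,90+(y+.5)/4-.5)
for p,z in [((371,431),8),((371,517),8),((371,596),8),((160,400),55),((582,400),55),((371,400),55),((190,500),8),((555,430),8)]: print(p,z,ray('w5',*q(*p),z))
# tab pad
c=np.array([639.8,48.1]);
print(ray('w5',318,240,8),ray('w5',318,261,8),ray('w5',318,305,48))
for u,v in [(140,57),(148,128),(168,206)]: print(ray('w5',u,v,26))
```

```text
(371, 431) 8 [640.4  58.1   8. ]
(371, 517) 8 [637.5  26.3   8. ]
(371, 596) 8 [634.7  -4.    8. ]
(160, 400) 55 [576.9  86.3  55. ]
(582, 400) 55 [708.   74.3  55. ]
(371, 400) 55 [642.5  80.3  55. ]
(190, 500) 8 [573.5  38.6   8. ]
(555, 430) 8 [705.   52.6   8. ]
[635.4  -6.2   8. ] [632.3 -39.7   8. ] [628.  -87.5  48. ]
[443.  257.3  26. ]
[433.4 173.9  26. ]
[436.8  69.3  26. ]
```

Run:
```python
from h import *
snap('top','t1')
```

```text
(no output)
```

View pics/t1.png

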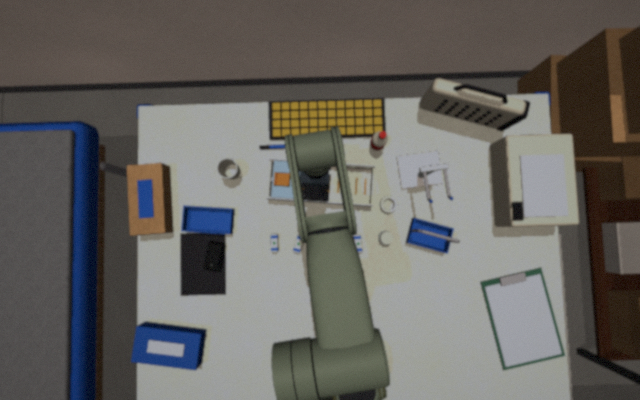

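```bash
python3 -c "
from h import *
to(440,225,170,90)"
```

```text
turn first [-0.1  0.  -5.3]
t10.45 at [643.4  97.9 266.7] [-179.9    0.    84.7] w64.3 F [ 0.2  0.3 -1.1]
shift [ 127.1 -203.4   96.7] (axes after turn)
```

```bash
python3 -m creep '[[0,0,0,0,0,0,-5.3],[0,32,-51,24,0,0,0],[0,32,-51,24,0,0,0],[0,32,-51,24,0,0,0],[0,31,-50,24,0,0,0]]'
python3 -m creep '[[0,0,0,0,0,0,0],[0,0,0,0,0,0,0],[0,0,0,0,0,0,0]]'
python3 -c "
from h import *
snap('wrist','w6')"
```

```text
time_s: 11.08
ee_pos: [445.2, 221.6, 173.8]
ee_rot: [180.0, -0.0, 90.0]
force: [0.4, 0.8, -0.4]
gripper_width: 91.1
time_s: 11.45
ee_pos: [448.6, 221.1, 175.4]
ee_rot: [179.9, -0.0, 90.0]
force: [0.1, 0.7, 0.5]
gripper_width: 91.2
```

View pics/w6.png

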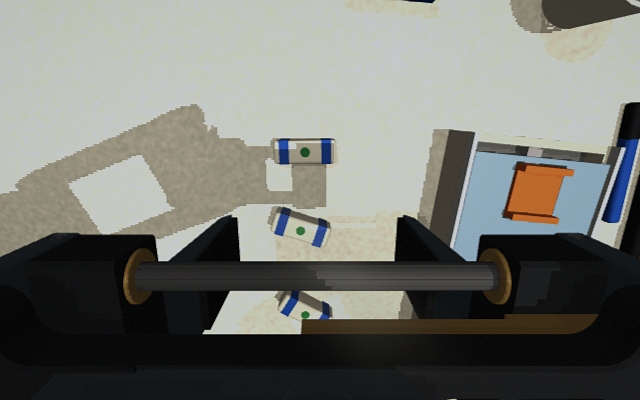

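Run:
```python
from h import *
show('w6',(250,120,360,350),2.6,'w6a')
for p in [(305,152),(301,231),(305,315)]: print(ray('w6',*p,26))
```

```text
[437.8 257.3  26. ]
[432.6 172.1  26. ]
[435.9  67.7  26. ]
```

View pics/w6a.png

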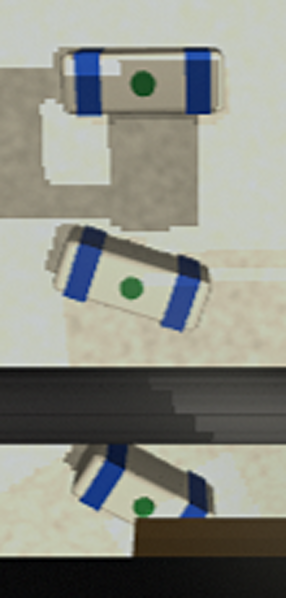

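```bash
python3 -c "
from h import *
to(438,257,4,90)"
```

```text
turn first [ 0.1 -0.  -0. ]
t11.50 at [448.5 221.  175.3] [179.9  -0.   90. ] w91.2 F [-0.4  0.   0.6]
shift [ 36.  -10.5 171.3] (axes after turn)
```

```bash
python3 -m creep '[[0,18,-5,35,0,0,0],[0,18,-5.5,40,0,0,0],[0,0,0,35,0,0,0],[0,0,0,20,0,0,0],[0,0,0,0,0,0,0]]'
python3 -m creep '[[0,0,0,0,0,0,0],[0,0,0,0,0,0,0]]'
python3 -c "
from h import *
to(438,257,4,90)"
```

```text
time_s: 12.12
ee_pos: [436.3, 256.6, 43.5]
ee_rot: [-179.9, 0.1, 90.0]
force: [0.1, -0.3, 1.0]
gripper_width: 91.4
time_s: 12.38
ee_pos: [437.3, 257.7, 45.8]
ee_rot: [179.9, -0.1, 90.1]
force: [-0.7, 0.7, 0.1]
gripper_width: 91.5
turn first [ 0.1 -0.1  0.1]
t12.38 at [437.3 257.7  45.8] [ 1.799e+02 -1.000e-01  9.010e+01] w91.5 F [-0.7  0.7  0.1]
shift [-0.7  0.7 41.8] (axes after turn)
```

```bash
python3 -m creep '[[0,-0.5,0.5,20,0,0,0],[0,0,0,15,0,0,0],[0,0,0,6,0,0,0],[0,0,0,0,0,0,0],[0,0,0,0,0,0,0]]'
python3 -m creep '[[0.6,0,0,0,0,0,0],[0.6,0,0,0,0,0,0],[0.6,0,0,0,0,0,0],[0.6,0,0,0,0,0,0]]' 25
```

```text
time_s: 13.0
ee_pos: [437.1, 257.1, 4.1]
ee_rot: [180.0, -0.0, 90.1]
force: [-0.2, -0.6, 0.2]
gripper_width: 91.3
time_s: 13.5
ee_pos: [436.8, 257.0, 3.8]
ee_rot: [180.0, -0.0, 90.1]
force: [-0.0, 0.9, 0.7]
gripper_width: 64.1
```

```bash
python3 -m creep '[[0.6,0,0,-15,0,0,0],[0.6,0,0,-40,0,0,0],[0.6,0,0,-55,0,0,0],[0.6,0,0,0,0,0,2.6],[0.6,0,0,0,0,0,2.6]]'
python3 -c "
from h import *
to(630,-63,115,84.8)"
```

```text
time_s: 14.12
ee_pos: [437.1, 257.1, 115.6]
ee_rot: [179.9, -0.1, 84.8]
force: [-0.3, -0.3, -0.1]
gripper_width: 64.0
turn first [ 0.1 -0.1  0. ]
t14.12 at [437.1 257.1 115.6] [ 1.799e+02 -1.000e-01  8.480e+01] w64.0 F [-0.3 -0.3 -0.1]
shift [-301.3  221.1    0.6] (axes after turn)
```

```bash
python3 -m creep '[[0.6,-40,30,0,0,0,0],[0.6,-40,30,0,0,0,0],[0.6,-40,30,0,0,0,0],[0.6,-40,30,0,0,0,0],[0.6,-40,30,0,0,0,0]]'
python3 -m creep '[[0.6,-40,30,0,0,0,0],[0.6,-40,30,0,0,0,0],[0.6,-21,11,0,0,0,0],[0.6,0,0,0,0,0,0],[0.6,0,0,0,0,0,0]]'
python3 -c "
from h import *
to(630,-63,12.5,84.8);snap('wrist','w7')"
```

```text
time_s: 14.75
ee_pos: [569.1, 42.9, 114.7]
ee_rot: [179.9, -0.0, 84.9]
force: [1.1, 0.1, -0.4]
gripper_width: 64.1
time_s: 15.38
ee_pos: [629.1, -61.5, 113.8]
ee_rot: [-179.9, -0.0, 84.9]
force: [0.1, 0.6, -1.1]
gripper_width: 63.6
turn first [-0.1 -0.   0.1]
t15.38 at [629.1 -61.5 113.8] [-179.9   -0.    84.9] w63.6 F [ 0.1  0.6 -1.1]
shift [ -1.4   1.  101.3] (axes after turn)
```

View pics/w7.png

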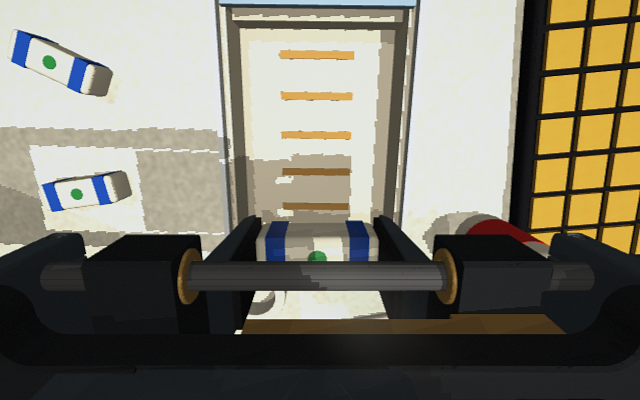

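Run:
```python
from h import *
for p,z in [((317,54),8),((316,96),8),((315.5,135),8),((315.5,171),8),((315,206),8),((243,32),8),((392,30),8),((240,22),48),((402,22),48),((228,120),58),((408,120),58)]: print(p,z,ray('w7',*p,z))
```

```text
(317, 54) 8 [640.8  58.3   8. ]
(316, 96) 8 [637.1  26.    8. ]
(315.5, 135) 8 [633.8  -5.9   8. ]
(315.5, 171) 8 [630.9 -37.2   8. ]
(315, 206) 8 [627.6 -69.5   8. ]
(243, 32) 8 [583.4  79.7   8. ]
(392, 30) 8 [701.9  70.5   8. ]
(240, 22) 48 [590.   75.9  48. ]
(402, 22) 48 [699.4  66.1  48. ]
(228, 120) 58 [574.3  12.7  58. ]
(408, 120) 58 [699.7   1.5  58. ]
```

```bash
python3 -m creep '[[0.6,-1,1,25,0,0,0],[0.6,0,0,35,0,0,0],[0.6,0,0,25,0,0,0],[0.6,0,0,8,0,0,0],[0.6,0,0,0,0,0,0]]'
python3 -m creep '[[0.6,0,0,0,0,0,0],[0.6,0,0,0,0,0,0]]'
python3 -c "
from h import *
to(629.7,-63,12.5,84.8)"
```

```text
time_s: 16.05
ee_pos: [630.8, -62.9, 20.9]
ee_rot: [-180.0, -0.0, 84.9]
force: [0.2, -0.2, -0.3]
gripper_width: 63.9
time_s: 16.3
ee_pos: [631.7, -63.7, 21.8]
ee_rot: [179.9, -0.0, 84.9]
force: [-0.6, -0.1, 0.1]
gripper_width: 64.1
turn first [ 0.1 -0.   0.1]
t16.30 at [631.7 -63.7  21.8] [179.9  -0.   84.9] w64.1 F [-0.6 -0.1  0.1]
shift [ 0.5 -2.   9.3] (axes after turn)
```

```bash
python3 -m creep '[[0.6,0.5,-2,5,0,0,0],[0.6,0,0,4,0,0,0],[0.6,0,0,0,0,0,0],[0.6,0,0,0,0,0,0],[0.6,0,0,0,0,0,0]]'
```

```text
time_s: 16.92
ee_pos: [628.8, -63.0, 11.8]
ee_rot: [-180.0, -0.0, 84.9]
force: [-1.3, 0.2, 3.6]
gripper_width: 63.7
```

On the floor (3.6 N). Release and retreat.

```bash
python3 -m creep '[[0.13,0,0,0,0,0,0],[0.13,0,0,0,0,0,0],[0.13,0,0,0,0,0,0],[0.13,0,0,-20,0,0,0],[0.13,0,0,-40,0,0,0]]'
python3 -m creep '[[0.13,0,0,-40,0,0,0],[0,40,-20,-20,0,0,0],[0,40,-40,0,0,0,0],[0,0,0,0,0,0,0]]'
python3 -c "
from h import *
snap('wrist','w8');to(432.6,140,160,74)"
```

```text
time_s: 17.55
ee_pos: [627.6, -62.9, 70.4]
ee_rot: [-179.7, -0.0, 84.9]
force: [0.8, 0.2, -0.1]
gripper_width: 79.4
time_s: 18.05
ee_pos: [573.9, 24.3, 131.9]
ee_rot: [-179.9, -0.0, 85.1]
force: [-0.1, -0.9, 0.0]
gripper_width: 91.3
turn first [ 0.  0. 11.]
t18.10 at [575.6  23.  132. ] [180.   0.  85.] w90.9 F [ 0.1 -0.2 -0.6]
shift [  73.1 -169.7  -28. ] (axes after turn)
```

View pics/w8.png

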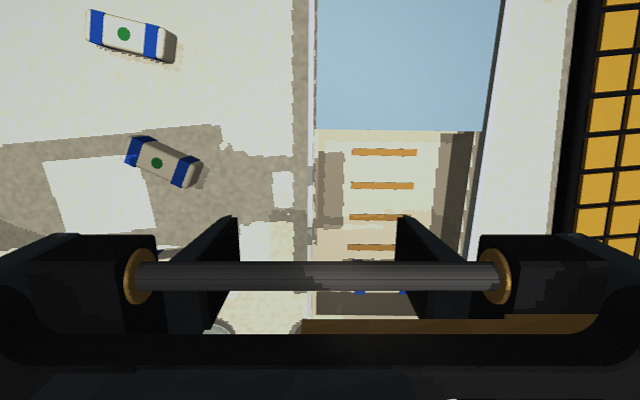

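```bash
python3 -m creep '[[0,0,0,0,0,0,5.5],[0,0,0,0,0,0,5.5],[0,25,-55,-10,0,0,0],[0,25,-55,-10,0,0,0],[0,24,-55,-8,0,0,0]]'
python3 -m creep '[[0,0,0,0,0,0,0],[0,0,0,0,0,0,0],[0,0,0,0,0,0,0]]'
python3 -c "
from h import *
snap('wrist','w9',(200,100,440,280),3.3);to(432.6,172,4,74)
for p in [(301,231)]: print(proj('w9',[432.6,172,26]))"
```

```text
time_s: 18.73
ee_pos: [438.5, 139.3, 159.9]
ee_rot: [179.9, -0.0, 73.8]
force: [0.3, 0.7, 0.9]
gripper_width: 91.2
time_s: 19.1
ee_pos: [439.8, 138.1, 159.4]
ee_rot: [180.0, 0.0, 73.8]
force: [0.2, 0.0, -0.1]
gripper_width: 91.4
turn first [ 0.   0.  -0.2]
t19.15 at [439.6 138.1 159.3] [180.    0.   73.8] w91.2 F [-0.6 -0.3 -1. ]
shift [ 30.7 -16.1 155.3] (axes after turn)
[298.9 159.8]
```

View pics/w9.png

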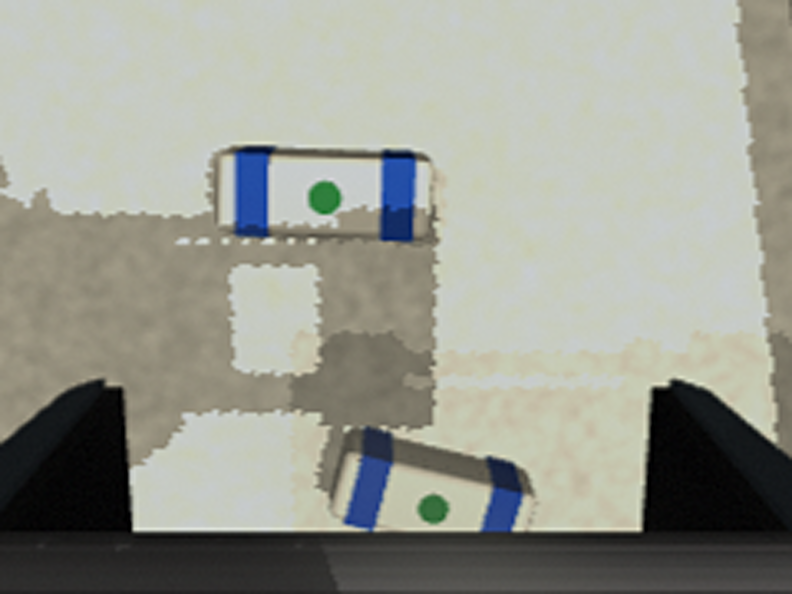

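```bash
python3 -m creep '[[0,15,-8,30,0,0,1],[0,16,-8.5,40,0,0,0],[0,0,0,35,0,0,0],[0,0,0,20,0,0,0],[0,0,0,0,0,0,0]]'
python3 -m creep '[[0,0,0,0,0,0,0],[0,0,0,0,0,0,0]]'
python3 -c "
from h import *
to(432.6,172,4)"
```

```text
time_s: 19.77
ee_pos: [431.0, 172.4, 33.1]
ee_rot: [-179.8, 0.1, 72.8]
force: [0.8, 0.5, 0.4]
gripper_width: 91.0
time_s: 20.02
ee_pos: [432.5, 173.5, 35.6]
ee_rot: [179.9, -0.1, 72.9]
force: [-0.9, -0.6, 0.1]
gripper_width: 90.7
t20.02 at [432.5 173.5  35.6] [ 1.799e+02 -1.000e-01  7.290e+01] w90.7 F [-0.9 -0.6  0.1]
shift [-1.4  0.5 31.6] (axes after turn)
```

```bash
python3 -m creep '[[0,-1,0,16,0,0,0],[0,0,0,11,0,0,0],[0,0,0,4,0,0,0],[0,0,0,0,0,0,0],[0,0,0,0,0,0,0]]'
python3 -m creep '[[0.6,0,0,0,0,0,0],[0.6,0,0,0,0,0,0],[0.6,0,0,0,0,0,0],[0.6,0,0,0,0,0,0]]' 25
```

```text
time_s: 20.65
ee_pos: [431.5, 172.5, 4.0]
ee_rot: [180.0, -0.0, 72.9]
force: [0.9, 0.3, 0.4]
gripper_width: 91.4
time_s: 21.15
ee_pos: [431.2, 172.4, 3.8]
ee_rot: [180.0, -0.0, 72.9]
force: [-0.0, 0.8, 1.0]
gripper_width: 64.2
```

Lift; target slot −19: (633,−24.9).

```bash
python3 -m creep '[[0.6,0,0,-15,0,0,0],[0.6,0,0,-40,0,0,0],[0.6,0,0,-55,0,0,-4],[0.6,0,0,0,0,0,-4],[0.6,0,0,0,0,0,-3.9]]'
python3 -c "
from h import *
to(633,-25,115,84.8)"
```

```text
time_s: 21.78
ee_pos: [431.3, 172.4, 114.4]
ee_rot: [179.9, -0.0, 84.9]
force: [0.7, -0.5, -0.3]
gripper_width: 63.7
turn first [ 0.1 -0.   0.1]
t21.77 at [431.3 172.4 114.4] [179.9  -0.   84.9] w63.7 F [ 0.7 -0.5 -0.3]
shift [-178.3  218.7   -0.6] (axes after turn)
```

```bash
python3 -m creep '[[0.6,-30,40,0,0,0,0],[0.6,-30,40,0,0,0,0],[0.6,-30,40,0,0,0,0],[0.6,-30,40,0,0,0,0],[0.6,-30,35,0,0,0,0]]'
python3 -m creep '[[0.6,-20,16,0,0,0,0],[0.6,-8,7,0,0,0,0],[0.6,0,0,30,0,0,0],[0.6,0,0,0,0,0,0],[0.6,0,0,0,0,0,0]]'
python3 -c "
from h import *
to(633,-25,12.5,84.8)"
```

```text
time_s: 22.4
ee_pos: [612.8, 4.0, 113.3]
ee_rot: [-180.0, -0.0, 84.8]
force: [0.2, 0.2, -0.4]
gripper_width: 63.6
time_s: 23.02
ee_pos: [631.9, -23.9, 84.5]
ee_rot: [180.0, -0.0, 84.8]
force: [1.4, 0.4, -0.4]
gripper_width: 63.9
turn first [ 0. -0.  0.]
t23.02 at [631.9 -23.9  84.5] [180.   -0.   84.8] w63.9 F [ 1.4  0.4 -0.4]
shift [-1.   1.2 72. ] (axes after turn)
```

```bash
python3 -m creep '[[0.6,-1,0.5,25,0,0,0],[0.6,0,0,25,0,0,0],[0.6,0,0,10,0,0,0],[0.6,0,0,0,0,0,0],[0.6,0,0,0,0,0,0]]'
python3 -m creep '[[0.6,0,0,0,0,0,0],[0.6,0,0,0,0,0,0]]'
python3 -c "
from h import *
to(633,-25,12.3,84.8)"
```

```text
time_s: 23.65
ee_pos: [633.5, -25.6, 25.0]
ee_rot: [179.9, -0.0, 84.8]
force: [-0.4, -0.9, -0.2]
gripper_width: 64.0
time_s: 23.9
ee_pos: [632.9, -25.7, 24.3]
ee_rot: [179.9, -0.0, 84.8]
force: [-0.2, 0.5, -1.1]
gripper_width: 64.2
turn first [ 0.1 -0.  -0. ]
t23.90 at [632.9 -25.7  24.3] [179.9  -0.   84.8] w64.2 F [-0.2  0.5 -1.1]
shift [ 0.8  0.1 12. ] (axes after turn)
```

```bash
python3 -m creep '[[0.6,0.5,0,8,0,0,0],[0.6,0,0,4,0,0,0],[0.6,0,0,0,0,0,0],[0.6,0,0,0,0,0,0],[0.6,0,0,0,0,0,0]]'
```

```text
time_s: 24.52
ee_pos: [632.2, -25.2, 11.7]
ee_rot: [-180.0, -0.0, 84.8]
force: [-1.9, -0.8, 3.9]
gripper_width: 63.8
```

```bash
python3 -m creep '[[0.13,0,0,0,0,0,0],[0.13,0,0,0,0,0,0],[0.13,0,0,0,0,0,0],[0.13,0,0,-20,0,0,0],[0.13,0,0,-40,0,0,0]]'
python3 -m creep '[[0.13,0,0,-40,0,0,0],[0.13,0,-20,-45,0,0,10],[0.05,0,-40,0,0,0,10],[0,0,0,0,0,0,2],[0,0,0,0,0,0,0]]'
python3 -c "
from h import *
to(445,37,155,63)"
```

```text
time_s: 25.15
ee_pos: [631.2, -25.2, 70.4]
ee_rot: [-179.7, 0.0, 84.8]
force: [0.3, -0.4, 0.4]
gripper_width: 79.3
time_s: 25.78
ee_pos: [574.6, -13.0, 156.7]
ee_rot: [179.9, -0.0, 62.8]
force: [-0.3, 0.3, -0.1]
gripper_width: 91.2
turn first [ 0.1 -0.  -0.2]
t25.77 at [574.6 -13.  156.7] [179.9  -0.   62.8] w91.2 F [-0.3  0.3 -0.1]
shift [ -14.3 -138.2    1.7] (axes after turn)
```

```bash
python3 -m creep '[[0,-5,-46,0,0,0,0],[0,-5,-46,0,0,0,0],[0,-4,-46,0,0,0,0],[0,0,0,0,0,0,0],[0,0,0,0,0,0,0]]'
python3 -c "
from h import *
snap('wrist','w10',(200,80,440,260),3.3);to(436,68,4,63)
for p in [(301,231)]: print(proj('w10',[436,68,26]))"
```

```text
time_s: 26.4
ee_pos: [446.7, 37.6, 156.9]
ee_rot: [179.9, -0.0, 62.8]
force: [-0.4, -0.3, -0.1]
gripper_width: 91.5
turn first [ 0.1 -0.  -0.2]
t26.45 at [446.8  37.5 156.8] [179.9  -0.   62.8] w91.7 F [ 0.4 -0.6 -0.3]
shift [ 22.3 -23.5 152.8] (axes after turn)
[291.6 169.2]
```

View pics/w10.png

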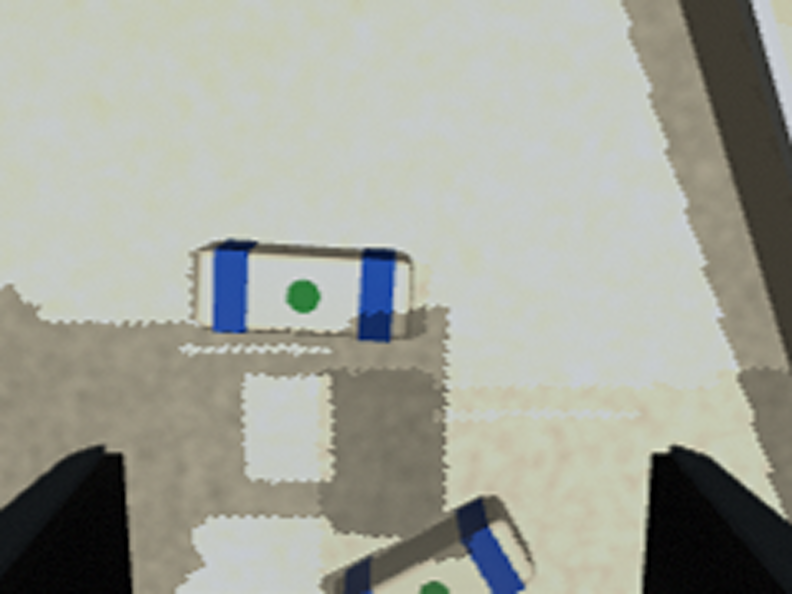

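```bash
python3 -m creep '[[0,0,0,30,0,0,3],[0,0,0,0,0,0,0]]'; python3 -c "
from h import *
to(436,68,4,60)"
```

```text
time_s: 26.7
ee_pos: [444.6, 37.3, 125.1]
ee_rot: [-179.8, 0.1, 59.8]
force: [-0.1, 0.2, -0.3]
gripper_width: 91.6
turn first [-0.2  0.1 -0.2]
t26.70 at [444.6  37.3 125.1] [-1.798e+02  1.000e-01  5.980e+01] w91.6 F [-0.1  0.2 -0.3]
shift [ 22.3 -22.8 121.1] (axes after turn)
```

```bash
python3 -m creep '[[0,11,-12,25,0,0,0],[0,11,-12,35,0,0,0],[0,0,0,25,0,0,0],[0,0,0,5,0,0,0],[0,0,0,0,0,0,0]]'
python3 -m creep '[[0,0,0,0,0,0,0],[0,0,0,0,0,0,0]]'
python3 -c "
from h import *
to(436,68,4)"
```

```text
time_s: 27.32
ee_pos: [436.4, 68.7, 37.3]
ee_rot: [179.9, -0.0, 59.8]
force: [0.6, -0.2, -0.5]
gripper_width: 91.1
time_s: 27.58
ee_pos: [436.0, 68.8, 37.5]
ee_rot: [179.9, -0.1, 59.8]
force: [0.2, 0.3, -0.2]
gripper_width: 91.2
t27.57 at [436.   68.8  37.5] [ 1.799e+02 -1.000e-01  5.980e+01] w91.2 F [ 0.2  0.3 -0.2]
shift [-0.7  0.4 33.5] (axes after turn)
```

```bash
python3 -m creep '[[0,-0.5,0,18,0,0,0],[0,0,0,12,0,0,0],[0,0,0,3,0,0,0],[0,0,0,0,0,0,0],[0,0,0,0,0,0,0]]'
python3 -m creep '[[0.6,0,0,0,0,0,0],[0.6,0,0,0,0,0,0],[0.6,0,0,0,0,0,0],[0.6,0,0,0,0,0,0]]' 25
python3 -m creep '[[0.6,0,0,-15,0,0,0],[0.6,0,0,-40,0,0,-6],[0.6,0,0,-55,0,0,-6],[0.6,0,0,0,0,0,-6],[0.6,0,0,0,0,0,-7]]'
python3 -c "
from h import *
to(636.5,13,115,84.8)"
```

```text
time_s: 28.2
ee_pos: [435.4, 68.5, 4.0]
ee_rot: [180.0, -0.0, 59.8]
force: [0.0, 0.0, -0.4]
gripper_width: 91.2
time_s: 28.7
ee_pos: [435.1, 68.4, 3.8]
ee_rot: [180.0, -0.0, 59.8]
force: [-0.2, 0.7, 1.3]
gripper_width: 64.0
time_s: 29.32
ee_pos: [435.1, 68.4, 114.4]
ee_rot: [179.9, -0.0, 85.0]
force: [-0.2, -0.5, -1.6]
gripper_width: 63.7
turn first [ 0.1 -0.   0.2]
t29.32 at [435.1  68.4 114.4] [179.9  -0.   85. ] w63.7 F [-0.2 -0.5 -1.6]
shift [-36.9 205.6  -0.6] (axes after turn)
```

```bash
python3 -m creep '[[0.6,-8,45,0,0,0,0.2],[0.6,-8,45,0,0,0,0],[0.6,-8,45,0,0,0,0],[0.6,-8,40,0,0,0,0],[0.6,-5,30,0,0,0,0]]'
python3 -m creep '[[0.6,0,0,15,0,0,0],[0.6,0,0,20,0,0,0],[0.6,0,0,0,0,0,0],[0.6,0,0,0,0,0,0]]'
python3 -c "
from h import *
to(636.5,13,12.5,84.8)"
```

```text
time_s: 29.95
ee_pos: [636.9, 11.8, 113.0]
ee_rot: [-180.0, -0.0, 84.6]
force: [0.1, 1.0, -0.4]
gripper_width: 63.8
time_s: 30.45
ee_pos: [635.1, 12.6, 78.9]
ee_rot: [-180.0, -0.0, 84.6]
force: [0.6, 0.0, -0.5]
gripper_width: 63.9
turn first [-0.  -0.  -0.2]
t30.45 at [635.1  12.6  78.9] [-180.    -0.    84.6] w63.9 F [ 0.6  0.  -0.5]
shift [ 0.5  1.3 66.4] (axes after turn)
```

```bash
python3 -m creep '[[0.6,0.5,1,25,0,0,0],[0.6,0,0,22,0,0,0],[0.6,0,0,8,0,0,0],[0.6,0,0,0,0,0,0],[0.6,0,0,0,0,0,0]]'
python3 -m creep '[[0.6,0,0,0,0,0,0],[0.6,0,0,0,0,0,0]]'
python3 -c "
from h import *
to(636.5,13,12.3,84.8)"
```

```text
time_s: 31.08
ee_pos: [637.5, 12.8, 24.9]
ee_rot: [179.9, -0.0, 84.6]
force: [-1.5, 0.2, -0.6]
gripper_width: 63.9
time_s: 31.32
ee_pos: [637.0, 12.8, 24.2]
ee_rot: [179.9, -0.0, 84.6]
force: [-0.6, 0.1, -0.9]
gripper_width: 64.2
turn first [ 0.1 -0.  -0.2]
t31.32 at [637.   12.8  24.2] [179.9  -0.   84.6] w64.2 F [-0.6  0.1 -0.9]
shift [ 0.2 -0.5 11.9] (axes after turn)
```

```bash
python3 -m creep '[[0.6,0,0,8,0,0,0],[0.6,0,0,4,0,0,0],[0.6,0,0,0,0,0,0],[0.6,0,0,0,0,0,0],[0.6,0,0,0,0,0,0]]'
python3 -m creep '[[0.13,0,0,0,0,0,0],[0.13,0,0,0,0,0,0],[0.13,0,0,0,0,0,0],[0.13,0,0,-20,0,0,0],[0.13,0,0,-40,0,0,0]]'
python3 -m creep '[[0.13,0,0,-40,0,0,0],[0.13,0,-20,-45,0,0,0],[0.05,-40,-40,0,0,0,0],[0,-30,-40,0,0,0,0],[0,0,0,0,0,0,0]]'
python3 -c "
from h import *
to(432,-75,155,92)"
```

```text
time_s: 31.95
ee_pos: [636.3, 12.7, 11.7]
ee_rot: [-180.0, 0.0, 84.6]
force: [-2.5, -0.2, 4.1]
gripper_width: 63.6
time_s: 32.58
ee_pos: [635.3, 12.8, 70.4]
ee_rot: [-179.7, 0.0, 84.6]
force: [0.9, 0.3, 0.1]
gripper_width: 79.3
time_s: 33.2
ee_pos: [527.5, -48.7, 156.8]
ee_rot: [-179.9, 0.0, 84.5]
force: [1.5, 0.3, 0.3]
gripper_width: 91.1
turn first [-0.1  0.  -7.5]
t33.20 at [527.5 -48.7 156.8] [-179.9    0.    84.5] w91.1 F [1.5 0.3 0.3]
shift [-23.  -96.4   1.8] (axes after turn)
```

```bash
python3 -m creep '[[0,-11,-48,0,0,0,-3.7],[0,-11,-48,0,0,0,-3.7],[0,0,0,0,0,0,0],[0,0,0,0,0,0,0],[0,0,0,0,0,0,0]]'
python3 -c "
from h import *
snap('wrist','w11');to(436,68,4,92)"
```

```text
time_s: 33.83
ee_pos: [435.1, -63.3, 156.8]
ee_rot: [179.9, 0.0, 92.0]
force: [0.2, -0.1, -0.7]
gripper_width: 91.3
turn first [ 0. -0.  0.]
t33.88 at [434.8 -63.3 156.7] [180.  -0.  92.] w91.2 F [ 0.4 -0.  -0.6]
shift [131.2   5.8 152.7] (axes after turn)
```

View pics/w11.png

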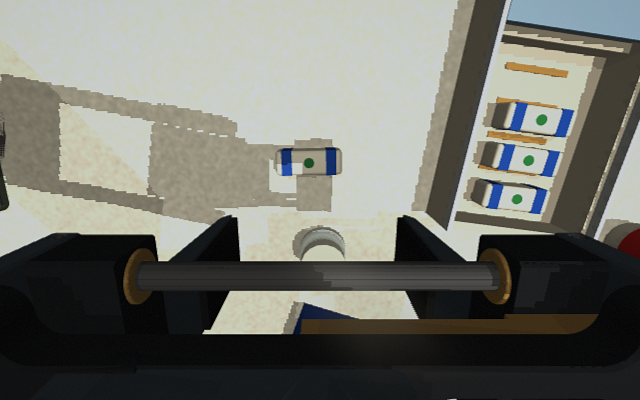

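```bash
python3 -c "
from h import *
show('w11',(260,135,360,185),6,'w11a')
p=ray('w11',309,162.5,26);print(p,ray('w11',321,238,45));to(p[0],p[1],4,91.5)"
```

```text
[427.6 -35.5  26. ] [ 441.6 -105.3   45. ]
turn first [ 0.  -0.   0.5]
t33.88 at [434.8 -63.3 156.7] [180.  -0.  92.] w91.2 F [ 0.4 -0.  -0.6]
shift [ 28.   -6.5 152.7] (axes after turn)
```

View pics/w11a.png

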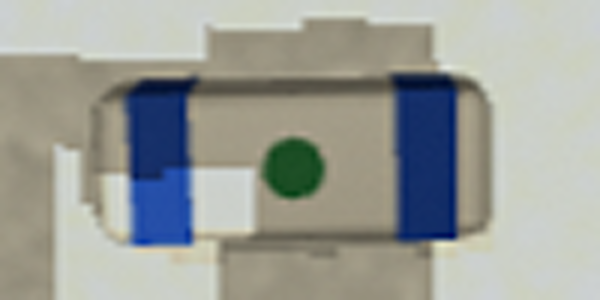

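```bash
python3 -m creep '[[0,14,-3,25,0,0,-1],[0,14,-4,40,0,0,0],[0,0,0,35,0,0,0],[0,0,0,18,0,0,0],[0,0,0,0,0,0,0]]'
python3 -m creep '[[0,0,0,0,0,0,0],[0,0,0,0,0,0,0]]'
python3 -c "
from h import *
to(427.6,-35.5,4)"
```

```text
time_s: 34.5
ee_pos: [424.9, -35.5, 37.4]
ee_rot: [-179.8, -0.0, 93.0]
force: [0.5, -0.7, -0.0]
gripper_width: 91.1
time_s: 34.75
ee_pos: [426.1, -35.9, 39.5]
ee_rot: [179.9, 0.0, 93.0]
force: [0.2, -0.6, -1.4]
gripper_width: 91.3
t34.75 at [426.1 -35.9  39.5] [179.9   0.   93. ] w91.3 F [ 0.2 -0.6 -1.4]
shift [ 0.3  1.4 35.5] (axes after turn)
```

```bash
python3 -m creep '[[0,0,1.5,18,0,0,0],[0,0,0,13,0,0,0],[0,0,0,4,0,0,0],[0,0,0,0,0,0,0],[0,0,0,0,0,0,0]]'
python3 -m creep '[[0.6,0,0,0,0,0,0],[0.6,0,0,0,0,0,0],[0.6,0,0,0,0,0,0],[0.6,0,0,0,0,0,0]]' 25
python3 -m creep '[[0.6,0,0,-15,0,0,0],[0.6,0,0,-40,0,0,2.7],[0.6,0,0,-55,0,0,2.7],[0.6,0,0,0,0,0,2.7],[0.6,0,0,0,0,0,0]]'
python3 -c "
from h import *
to(640,50.5,115,84.8)"
```

```text
time_s: 35.38
ee_pos: [427.0, -35.8, 4.0]
ee_rot: [180.0, 0.0, 93.0]
force: [0.0, -0.2, -0.3]
gripper_width: 91.1
time_s: 35.88
ee_pos: [426.7, -35.7, 3.7]
ee_rot: [180.0, -0.0, 93.0]
force: [-0.4, -1.2, 1.4]
gripper_width: 63.7
time_s: 36.5
ee_pos: [426.5, -35.7, 114.0]
ee_rot: [180.0, -0.0, 84.9]
force: [-0.5, 0.4, -0.0]
gripper_width: 63.9
turn first [ 0.  -0.   0.1]
t36.50 at [426.5 -35.7 114. ] [180.   -0.   84.9] w63.9 F [-0.5  0.4 -0. ]
shift [105.2 204.8  -1. ] (axes after turn)
```

```bash
python3 -m creep '[[0.6,22,45,0,0,0,0],[0.6,22,45,0,0,0,0],[0.6,22,45,0,0,0,0],[0.6,22,40,0,0,0,0],[0.6,17,30,0,0,0,0]]'
python3 -m creep '[[0.6,0,0,15,0,0,0],[0.6,0,0,20,0,0,0],[0.6,0,0,0,0,0,0],[0.6,0,0,0,0,0,0]]'
python3 -c "
from h import *
to(640,50.5,12.5,84.8)"
```

```text
time_s: 37.12
ee_pos: [641.0, 51.4, 111.7]
ee_rot: [-179.8, 0.0, 85.0]
force: [0.7, 0.0, -1.5]
gripper_width: 63.6
time_s: 37.62
ee_pos: [639.6, 50.3, 78.6]
ee_rot: [-180.0, 0.0, 84.9]
force: [-0.2, -0.1, 0.8]
gripper_width: 63.5
turn first [-0.   0.   0.1]
t37.62 at [639.6  50.3  78.6] [-180.     0.    84.9] w63.5 F [-0.2 -0.1  0.8]
shift [ 0.3  0.4 66.1] (axes after turn)
```

```bash
python3 -m creep '[[0.6,0,0,25,0,0,0],[0.6,0,0,22,0,0,0],[0.6,0,0,8,0,0,0],[0.6,0,0,0,0,0,0],[0.6,0,0,0,0,0,0]]'
python3 -m creep '[[0.6,0,0,0,0,0,0],[0.6,0,0,0,0,0,0]]'
python3 -m creep '[[0.6,0,0,7,0,0,0],[0.6,0,0,4,0,0,0],[0.6,0,0,0,0,0,0],[0.6,0,0,0,0,0,0],[0.6,0,0,0,0,0,0]]'
```

```text
time_s: 38.25
ee_pos: [641.0, 50.6, 24.9]
ee_rot: [179.9, -0.0, 84.9]
force: [0.7, -1.2, -0.1]
gripper_width: 64.0
time_s: 38.5
ee_pos: [640.5, 50.6, 24.2]
ee_rot: [179.9, -0.0, 84.9]
force: [0.0, 0.6, -0.8]
gripper_width: 63.8
time_s: 39.12
ee_pos: [640.2, 50.6, 12.6]
ee_rot: [-180.0, -0.0, 84.9]
force: [-0.0, -0.9, -1.2]
gripper_width: 63.7
```

```bash
python3 -m creep '[[0.6,0,0,1,0,0,0],[0.6,0,0,0,0,0,0],[0.13,0,0,0,0,0,0],[0.13,0,0,0,0,0,0],[0.13,0,0,0,0,0,0]]'
python3 -m creep '[[0.13,0,0,-20,0,0,0],[0.13,0,0,-40,0,0,0],[0.13,0,0,-60,0,0,0],[0.13,0,0,-40,0,0,0],[0.13,0,0,0,0,0,0]]'
python3 -c "
from h import *
snap('side','s2',(200,150,400,300),4)
snap('wrist','w12')"
```

```text
time_s: 39.75
ee_pos: [640.2, 50.6, 11.7]
ee_rot: [180.0, -0.0, 84.9]
force: [0.1, 0.0, 0.2]
gripper_width: 79.4
time_s: 40.38
ee_pos: [642.4, 50.7, 176.0]
ee_rot: [179.5, -0.1, 84.9]
force: [0.2, -0.1, -0.9]
gripper_width: 79.3
```

View pics/w12.png

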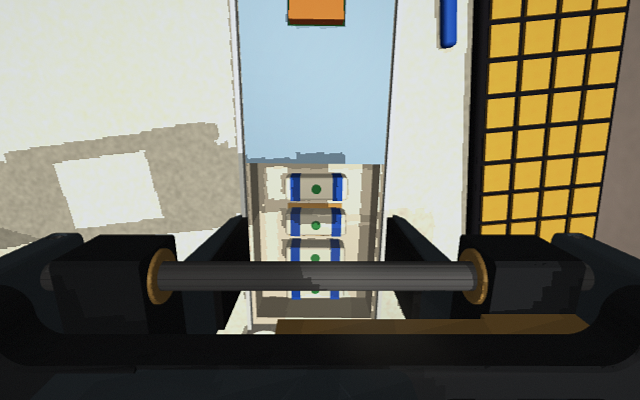

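View pics/s2.png

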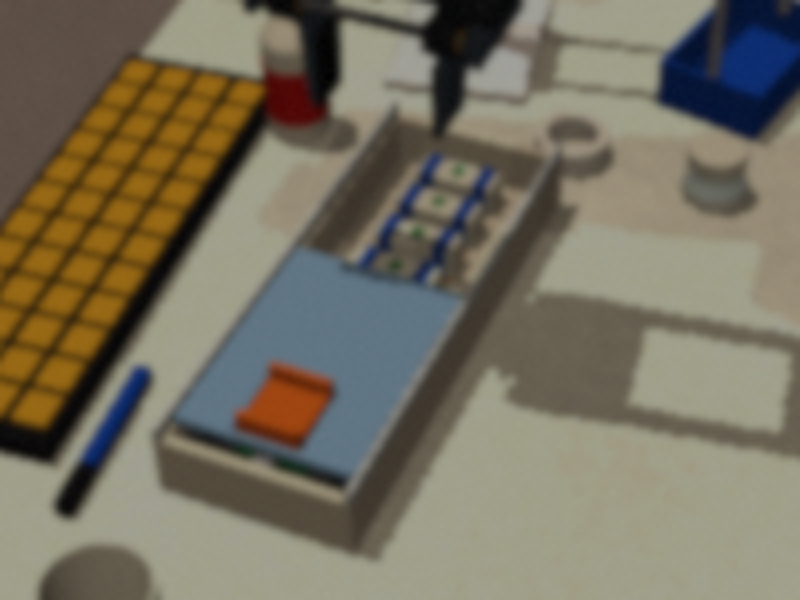

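```bash
python3 -m creep '[[0.5,40,0,0,0,0,0],[1,40,0,0,0,0,0],[1,40,0,20,0,0,0],[1,40,0,30,0,0,0],[1,11,0,30,0,0,0]]' 20
python3 -m creep '[[1,0,0,20,0,0,0],[1,0,0,0,0,0,0],[1,0,0,0,0,0,0],[1,0,0,0,0,0,0]]'
python3 -c "
from h import *
to(655.8,222,72,84.8);snap('wrist','w13',(200,100,440,280),3.3)"
```

```text
time_s: 41.1
ee_pos: [654.0, 223.1, 88.2]
ee_rot: [-179.8, 0.0, 85.0]
force: [0.3, -1.0, 0.5]
gripper_width: 32.4
time_s: 41.6
ee_pos: [656.1, 220.8, 72.7]
ee_rot: [179.9, -0.0, 84.9]
force: [-0.8, -0.3, 0.4]
gripper_width: 0.6
turn first [ 0.1 -0.   0.1]
t41.60 at [656.1 220.8  72.7] [179.9  -0.   84.9] w0.6 F [-0.8 -0.3  0.4]
shift [ 1.2 -0.4  0.7] (axes after turn)
```

View pics/w13.png

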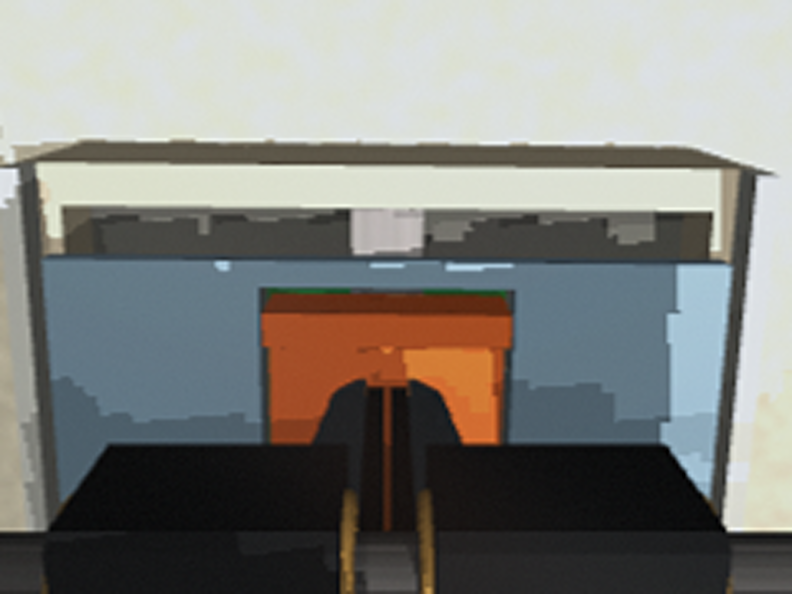

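Aligned with the pad (fingers at u≈387 of the crop, pad centre likewise). Press.

```bash
python3 -m creep '[[1,0.5,0,8,0,0,0],[1,0,0,6,0,0,0],[1,0,0,4,0,0,0],[1,0,0,4,0,0,0],[1,0,0,2.5,0,0,0]]'
python3 -m creep '[[1,0,0,0,0,0,0],[1,0,0,0,0,0,0]]'
```

```text
time_s: 42.28
ee_pos: [655.4, 221.3, 49.0]
ee_rot: [180.0, 0.0, 84.9]
force: [-5.9, -1.8, 17.3]
gripper_width: 0.5
time_s: 42.52
ee_pos: [655.4, 221.3, 49.2]
ee_rot: [180.0, -0.0, 84.9]
force: [-3.1, -1.4, 11.3]
gripper_width: 0.1
```

```bash
python3 -m creep '[[1,-5,0,0,0,0,0],[1,-8,0,0,0,0,0],[1,-12,0,0,0,0,0],[1,-14,0,0,0,0,0],[1,-14,0,0,0,0,0]]'
python3 -m creep '[[1,-14,0,0,0,0,0],[1,-14,0,0,0,0,0],[1,-14,0,0,0,0,0],[1,-14,0,0,0,0,0],[1,-14,0,0,0,0,0]]'
python3 -m creep '[[1,-14,0,0,0,0,0],[1,-10,0,0,0,0,0],[1,-8,0,0,0,0,0],[1,-6,0,0,0,0,0],[1,-4,0,0,0,0,0]]'
```

```text
time_s: 43.15
ee_pos: [650.3, 169.6, 49.2]
ee_rot: [-180.0, -0.1, 84.9]
force: [-4.7, 1.9, 10.6]
gripper_width: 0.6
time_s: 43.78
ee_pos: [645.7, 105.4, 50.9]
ee_rot: [179.8, -0.6, 84.9]
force: [-4.5, 10.0, 17.7]
gripper_width: 0.4
time_s: 44.4
ee_pos: [641.0, 57.6, 49.1]
ee_rot: [179.9, -0.1, 84.9]
force: [-3.0, 2.5, 11.1]
gripper_width: 0.7
```

```bash
python3 -m creep '[[1,-4,0,0,0,0,0],[1,-4,0,0,0,0,0],[1,-3,0,0,0,0,0],[1,-2,0,0,0,0,0],[1,0,0,0,0,0,0]]'
python3 -m creep '[[1,-2,0,0,0,0,0],[1,-2,0,0,0,0,0],[1,0,0,0,0,0,0]]'
```

```text
time_s: 45.02
ee_pos: [639.8, 45.6, 49.2]
ee_rot: [179.9, -0.2, 84.8]
force: [-3.1, 4.6, 11.7]
gripper_width: 0.8
time_s: 45.4
ee_pos: [639.8, 45.3, 49.2]
ee_rot: [179.9, -0.5, 84.7]
force: [-3.0, 14.1, 11.4]
gripper_width: 0.8
```

At the end stop. Release the tab straight up while holding closed.

```bash
python3 -m creep '[[1,0,0,-4,0,0,0],[1,0,0,-4,0,0,0],[1,0,0,-6,0,0,0],[1,0,0,-20,0,0,0],[1,0,0,-60,0,0,0]]'
python3 -m creep '[[1,-25,0,-50,0,0,0],[1,0,0,0,0,0,0],[1,0,0,0,0,0,0],[1,0,0,0,0,0,0]]'
python3 -c "
from h import *
snap('wrist','w14');show('w14',(220,80,420,230),4,'w14a');snap('side','s3',(200,150,400,300),4)"
```

```text
time_s: 46.02
ee_pos: [636.8, 40.5, 137.9]
ee_rot: [-179.5, 0.1, 84.9]
force: [0.3, -0.6, -1.0]
gripper_width: 0.2
time_s: 46.52
ee_pos: [636.0, 15.6, 189.1]
ee_rot: [-179.8, 0.0, 84.9]
force: [0.2, 0.5, -0.5]
gripper_width: 0.5
```

View pics/w14a.png

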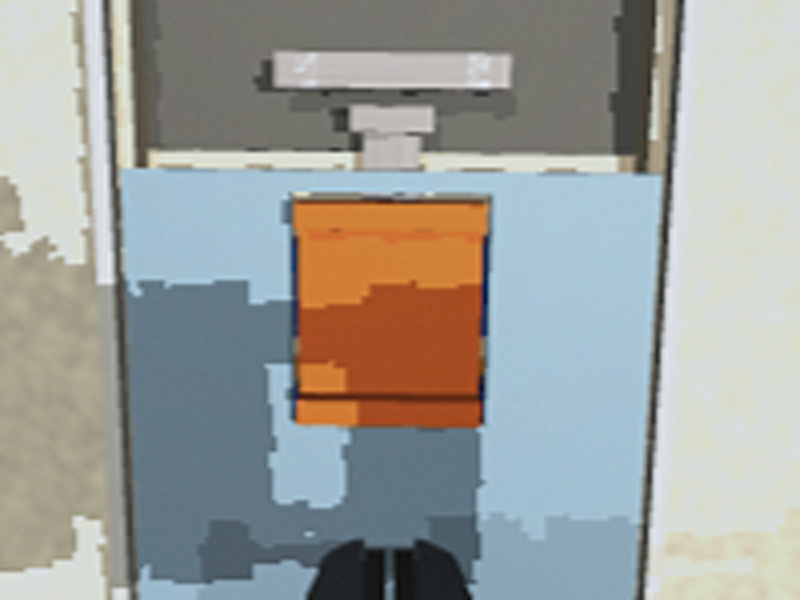

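View pics/s3.png

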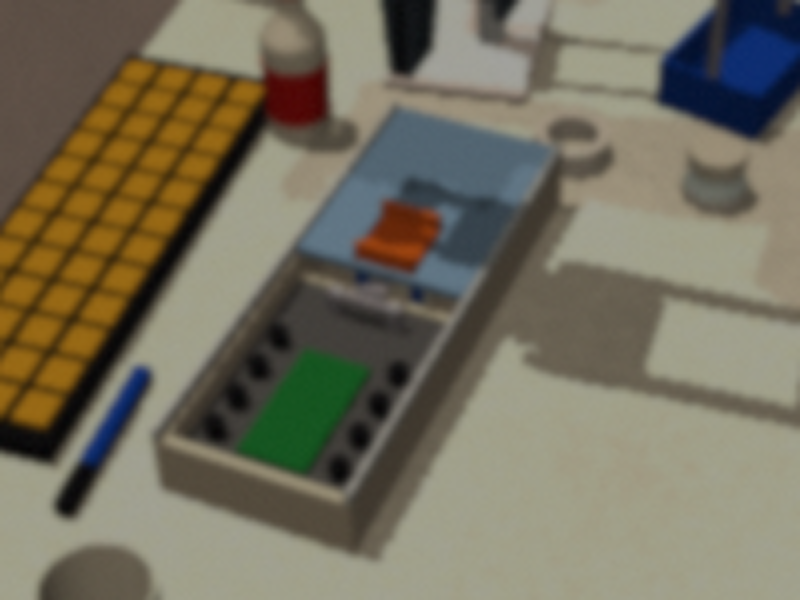

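Run:
```python
from h import *
q=lambda x,y:(220+(x+.5)/4-.5,80+(y+.5)/4-.5)
for p in [(392,203),(392,237),(390,400),(390,427),(297,400),(484,400)]: print(p,ray('w14',*q(*p),67))
print(ray('w14',*q(390,172),55), ray('w14',*q(125,170),55))
```

```text
(392, 203) [642.5  74.   67. ]
(392, 237) [641.8  66.4  67. ]
(390, 400) [638.   28.5  67. ]
(390, 427) [637.4  22.   67. ]
(297, 400) [616.   30.5  67. ]
(484, 400) [660.2  26.6  67. ]
[642.6  80.7  55. ] [580.4  86.7  55. ]
```

```bash
python3 -c "
from h import *
to(440,-300,270,74)"
python3 -m creep '[[0.5,0,0,-40,0,0,5.4],[0,0,0,-40,0,0,5.4],[0,0,0,0,0,0,0]]' 40
python3 -c "
from h import *
to(440,-300,270,74)"
```

```text
turn first [-0.2  0.  10.9]
t46.62 at [636.3  15.6 189.4] [-179.8    0.    84.9] w0.5 F [-0.5  0.5 -0.4]
shift [-357.5 -101.7  -80.6] (axes after turn)
time_s: 47.0
ee_pos: [638.6, 15.5, 274.1]
ee_rot: [179.7, -0.1, 74.1]
force: [-0.3, 0.2, -0.1]
gripper_width: 27.6
turn first [ 0.3 -0.1  0.1]
t47.00 at [638.6  15.5 274.1] [ 1.797e+02 -1.000e-01  7.410e+01] w27.6 F [-0.3  0.2 -0.1]
shift [-358.  -104.     4.1] (axes after turn)
```

```bash
python3 -m creep '[[0,-20,-50,0,0,0,0],[0,-45,-40,0,0,0,0],[0,-50,-14,0,0,0,0],[0,-50,0,0,0,0,0],[0,-50,0,0,0,0,0]]'
python3 -m creep '[[0,-50,0,0,0,0,0],[0,-50,0,0,0,0,0],[0,-43,0,0,0,0,0],[0,0,0,0,0,0,0],[0,0,0,0,0,0,0]]'
python3 -c "
from h import *
snap('wrist','w15');to(440,-300,270,74)"
```

```text
time_s: 47.62
ee_pos: [476.7, -163.9, 269.6]
ee_rot: [-179.9, -0.0, 74.2]
force: [0.3, 0.5, -0.0]
gripper_width: 77.8
time_s: 48.25
ee_pos: [438.5, -299.8, 269.8]
ee_rot: [-179.9, -0.1, 74.1]
force: [1.0, 0.3, -1.3]
gripper_width: 91.2
turn first [-0.1 -0.1  0.1]
t48.30 at [ 438.8 -299.5  270.2] [-1.799e+02 -1.000e-01  7.410e+01] w91.1 F [ 1.3 -1.2 -0. ]
shift [-0.1  1.3  0.2] (axes after turn)
```

View pics/w15.png

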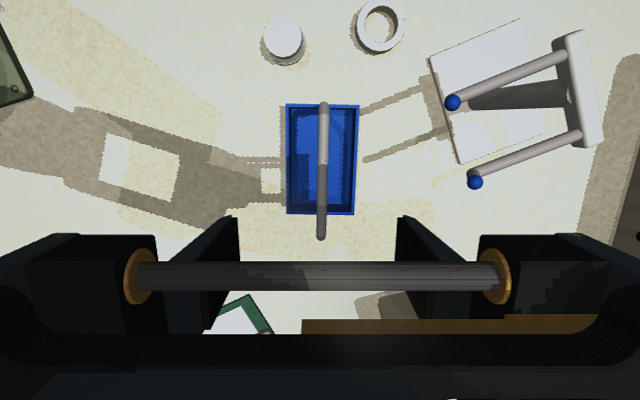

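```bash
python3 -c "
from h import *
show('w15',(270,85,380,250),3.6,'w15a');show('w15',(420,10,620,210),3,'w15b')"
```

```text
(no output)
```

View pics/w15a.png

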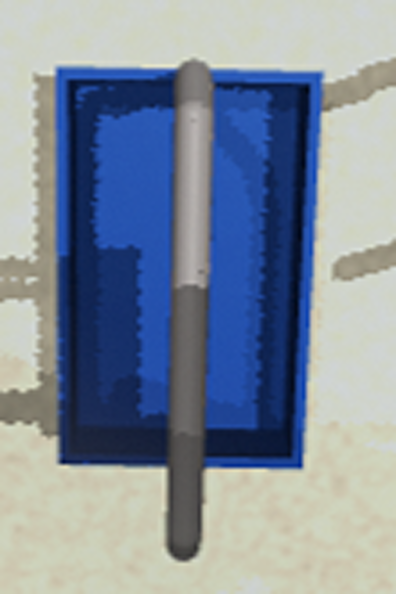

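View pics/w15b.png

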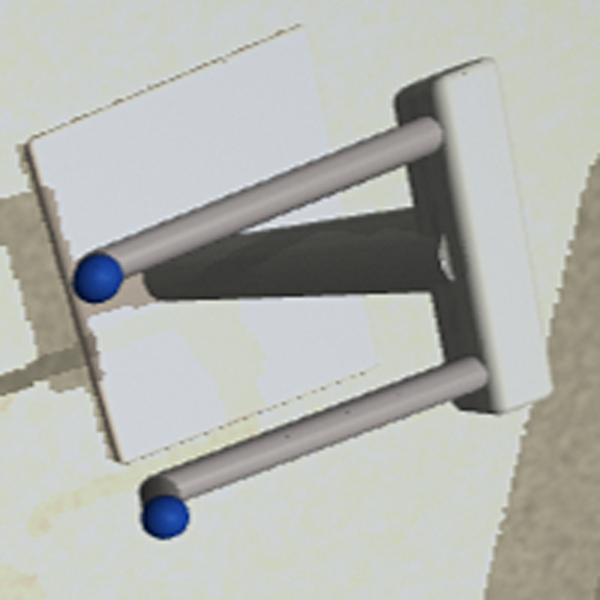

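Run:
```python
from h import *
a=lambda x,y,z:ray('w15',270+(x+.5)/3.6-.5,85+(y+.5)/3.6-.5,z)
b=lambda x,y,z:ray('w15',420+(x+.5)/3-.5,10+(y+.5)/3-.5,z)
A=a(194,75,150);B=a(184,545,150);print('bar',A,B,(A+B)/2,np.linalg.norm(A-B),np.degrees(np.arctan2(-(A-B)[0],(A-B)[1])))
c=[a(58,68,45),a(323,73,45),a(303,467,45),a(58,464,45)];print('rim',c,np.mean(c,0))
P1=b(99,278,205);P2=b(165,517,205);print('tips',P1,P2,np.linalg.norm(P1-P2),(P1+P2)/2)
for z in(180,):
  l=[b(115,258,z),b(430,130,z),b(170,493,z),b(475,370,z)];print(l)
  for i in(0,2): d=l[i+1]-l[i];print(np.degrees(np.arctan2(d[1],d[0])),np.linalg.norm(d))
d=P1-P2;print(np.degrees(np.arctan2(-d[0],d[1])))
f=[b(30,140,10),b(300,25,10),b(122,462,10)];print('foot',f)
h=[b(440,85,187),b(495,60,187),b(550,395,187),b(500,412,187)];print('head',h)
d=np.load('pics/w15.npz');V=d['view'];print(-V[:3,:3].T@V[:3,3])
```

```text
bar [ 467.1 -223.8  150. ] [ 431.1 -342.2  150. ] [ 449.1 -283.   150. ] 123.75201008468507 -16.912106831790975
rim [array([ 426.5, -206.5,   45. ]), array([ 511.5, -232.4,   45. ]), array([ 471.1, -364.9,   45. ]), array([ 385. , -339.2,   45. ])] [ 448.525 -285.75    45.   ]
tips [ 555.3 -248.5  205. ] [ 561.6 -310.9  205. ] 62.71722251503169 [ 558.45 -279.7   205.  ]
[array([ 570.3, -246.5,  180. ]), array([ 652.4, -237.7,  180. ]), array([ 574.8, -312.9,  180. ]), array([ 659.1, -301.9,  180. ])]
6.117967688919069 82.57027310115913
7.434313584006011 85.01464579706258
5.765134557972425
foot [array([ 615.9, -199.7,   10. ]), array([ 730.3, -187.1,   10. ]), array([ 631. , -345.9,   10. ])]
head [array([ 650.4, -227.9,  187. ]), array([ 663.7, -225.9,  187. ]), array([ 672.3, -312. ,  187. ]), array([ 659.3, -313. ,  187. ])]
[ 459.77141083 -231.07928487  440.35490374]
```

```bash
python3 -c "
from h import *
to(449.1,-283,131,73)"
```

```text
turn first [-0.1 -0.1  1.1]
t48.30 at [ 438.8 -299.5  270.2] [-1.799e+02 -1.000e-01  7.410e+01] w91.1 F [ 1.3 -1.2 -0. ]
shift [ 18.8   5.  139.2] (axes after turn)
```

```bash
python3 -m creep '[[0.4,0,0,0,0,0,1.1],[0.4,9.5,2.5,25,0,0,0],[0.4,9,2.5,30,0,0,0],[0.4,0,0,25,0,0,0],[0.4,0,0,10,0,0,0]]'
python3 -m creep '[[0.4,0,0,0,0,0,0],[0.4,0,0,0,0,0,0],[0.4,0,0,0,0,0,0]]'
python3 -c "
from h import *
to(449.1,-283,131,73);snap('wrist','w16',(200,60,440,260),3)"
```

```text
time_s: 48.92
ee_pos: [448.7, -283.0, 179.9]
ee_rot: [-179.9, -0.0, 73.1]
force: [-0.3, -0.6, -0.6]
gripper_width: 54.7
time_s: 49.3
ee_pos: [449.6, -284.7, 182.2]
ee_rot: [179.9, 0.0, 73.0]
force: [0.0, -0.2, -0.3]
gripper_width: 54.2
turn first [ 0.1  0.  -0. ]
t49.30 at [ 449.6 -284.7  182.2] [179.9   0.   73. ] w54.2 F [ 0.  -0.2 -0.3]
shift [ 1.5 -0.9 51.2] (axes after turn)
```

View pics/w16.png

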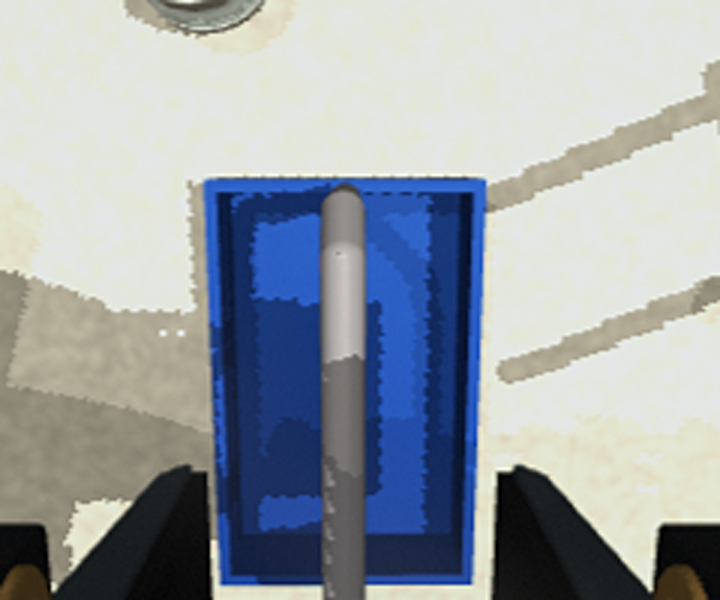

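```bash
python3 -m creep '[[0.4,1.5,-1,20,0,0,0],[0.4,0,0,20,0,0,0],[0.4,0,0,11,0,0,0],[0.4,0,0,0,0,0,0],[0.4,0,0,0,0,0,0]]'
python3 -m creep '[[1,0,0,0,0,0,0],[1,0,0,0,0,0,0],[1,0,0,0,0,0,0],[1,0,0,0,0,0,0]]' 45
python3 -m creep '[[1,0,0,0,0,0,0]]'
```

```text
time_s: 49.98
ee_pos: [449.1, -283.0, 130.9]
ee_rot: [179.9, 0.0, 73.0]
force: [-0.5, 0.5, 0.6]
gripper_width: 54.7
time_s: 50.48
ee_pos: [448.6, -282.6, 130.2]
ee_rot: [180.0, -0.0, 73.0]
force: [0.2, 0.6, -0.2]
gripper_width: 17.6
time_s: 50.6
ee_pos: [448.4, -282.5, 130.1]
ee_rot: [-180.0, -0.0, 73.0]
force: [-0.4, -0.4, 0.7]
gripper_width: 8.8
```

```bash
python3 -m creep '[[1,0,0,-8,0,0,0],[1,0,0,-15,0,0,0],[1,0,0,-20,0,0,0],[1,0,0,-20,0,0,0],[1,0,0,-13,0,0,0]]'
python3 -m creep '[[1,0,0,0,0,0,-5],[1,0,0,0,0,0,-7],[1,0,0,0,0,0,-6],[1,0,0,0,0,0,-5],[1,0,0,0,0,0,0]]'
python3 -c "
from h import *
u=np.array([.9943,.1063]);p=np.array([652,-269.7])-150*u;print(p);to(p[0],p[1],208,96.1);snap('wrist','w17');snap('side','s4')"
```

```text
time_s: 51.22
ee_pos: [449.0, -282.9, 208.0]
ee_rot: [179.9, 0.0, 73.0]
force: [0.7, -0.3, -2.5]
gripper_width: 8.7
time_s: 51.85
ee_pos: [448.5, -282.6, 206.4]
ee_rot: [180.0, -0.0, 95.9]
force: [0.6, 0.1, -2.4]
gripper_width: 8.8
[ 502.855 -285.645]
turn first [ 0.  -0.  -0.2]
t51.85 at [ 448.5 -282.6  206.4] [180.   -0.   95.9] w8.8 F [ 0.6  0.1 -2.4]
shift [-8.9 53.7 -1.6] (axes after turn)
```

View pics/w17.png

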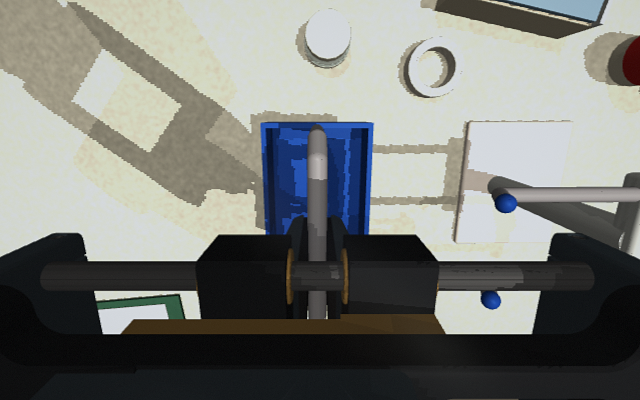

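View pics/s4.png

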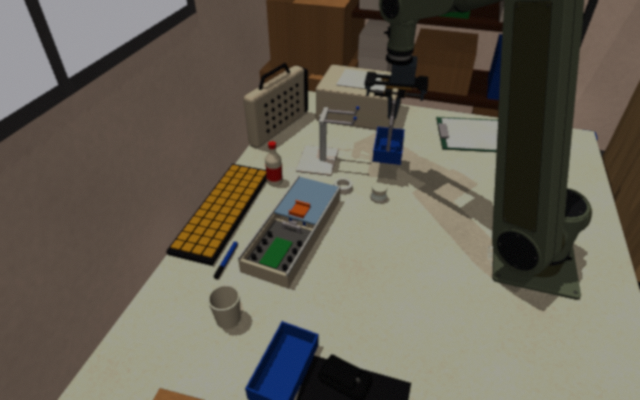

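```bash
python3 -c "
from h import *
a=ray('w17',506,203,205);b=ray('w17',490,300,205);print(a,b,(a+b)/2)
p=np.array([652,-269.7])-150*np.array([.9943,.1063])
print(p);to(p[0],p[1],208,96.1)"
```

```text
[ 553.9 -247.9  205. ] [ 560.1 -309.9  205. ] [ 557.  -278.9  205. ]
[ 502.855 -285.645]
turn first [ 0.  -0.  -0.2]
t51.95 at [ 448.5 -282.6  206.3] [180.   -0.   95.9] w9.2 F [-0.3 -0.5 -2.5]
shift [-8.8 53.7 -1.7] (axes after turn)
```

```bash
python3 -m creep '[[1,-3,12,-1,0,0,0],[1,-3,20,-1,0,0,0],[1,-3,17,0,0,0,0],[1,0,5,0,0,0,0],[1,0,0,0,0,0,0]]'
python3 -m creep '[[1,0,0,0,0,0,0],[1,0,0,0,0,0,0],[1,0,0,0,0,0,0]]'
python3 -c "
from h import *
to(596,-275.2,208,96.1);snap('side','s5',(300,60,440,180),5)"
```

```text
time_s: 52.58
ee_pos: [503.2, -285.7, 207.8]
ee_rot: [-179.9, -0.0, 96.0]
force: [0.2, -1.1, -1.6]
gripper_width: 9.0
time_s: 52.95
ee_pos: [502.9, -286.0, 208.3]
ee_rot: [180.0, -0.0, 96.0]
force: [0.4, 0.4, -2.3]
gripper_width: 8.9
turn first [ 0.  -0.  -0.1]
t52.95 at [ 502.9 -286.   208.3] [180.  -0.  96.] w8.9 F [ 0.4  0.4 -2.3]
shift [ 0.8 93.7  0.3] (axes after turn)
```

View pics/s5.png

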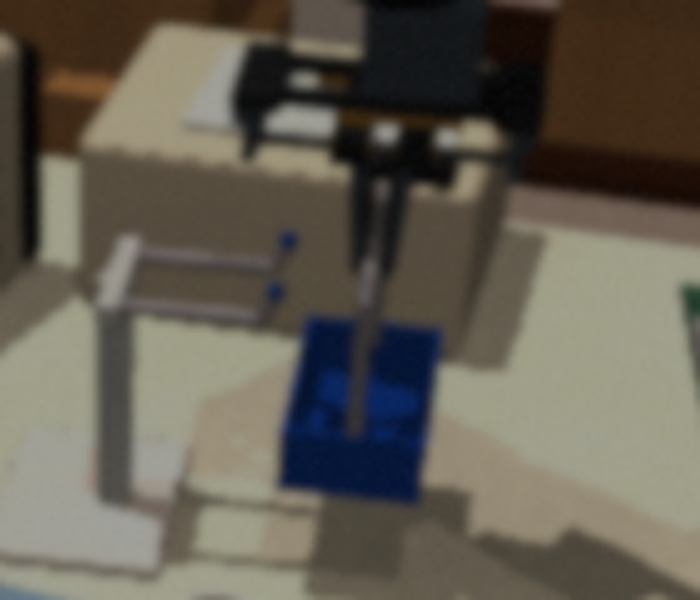

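```bash
python3 -m creep '[[1,0,6,0,0,0,0],[1,0,11,0,0,0,0],[1,0,13,0,0,0,0],[1,0,13,0,0,0,0],[1,0,13,0,0,0,0]]'
python3 -m creep '[[1,0,13,0,0,0,0],[1,0,12,0,0,0,0],[1,0.5,8,0,0,0,0],[1,0,3,0,0,0,0],[1,0,0,0,0,0,0]]'
python3 -m creep '[[1,0,0,0,0,0,0],[1,0,0,0,0,0,0],[1,0,0,0,0,0,0]]'
python3 -c "
from h import *
to(596,-275.2,172,96.1);snap('side','s6',(300,60,440,180),5);snap('wrist','w18')"
```

```text
time_s: 53.62
ee_pos: [560.0, -279.9, 207.9]
ee_rot: [-180.0, -0.0, 96.0]
force: [0.4, 0.4, -2.4]
gripper_width: 9.1
time_s: 54.25
ee_pos: [594.5, -275.8, 208.1]
ee_rot: [-180.0, -0.0, 96.0]
force: [-0.3, 0.5, -2.7]
gripper_width: 8.9
time_s: 54.62
ee_pos: [594.5, -275.9, 208.3]
ee_rot: [180.0, -0.0, 96.0]
force: [-0.3, -0.5, -2.6]
gripper_width: 8.7
turn first [ 0.  -0.  -0.1]
t54.62 at [ 594.5 -275.9  208.3] [180.  -0.  96.] w8.7 F [-0.3 -0.5 -2.6]
shift [ 0.5  1.6 36.3] (axes after turn)
```

View pics/s6.png

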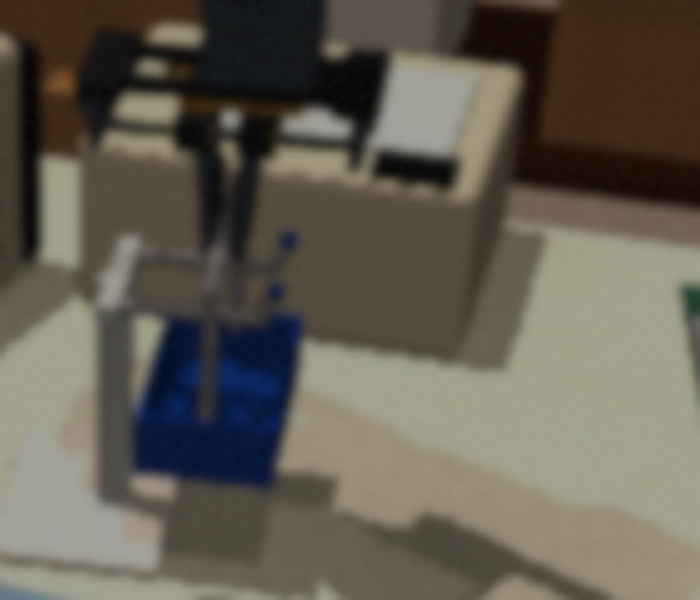

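View pics/w18.png

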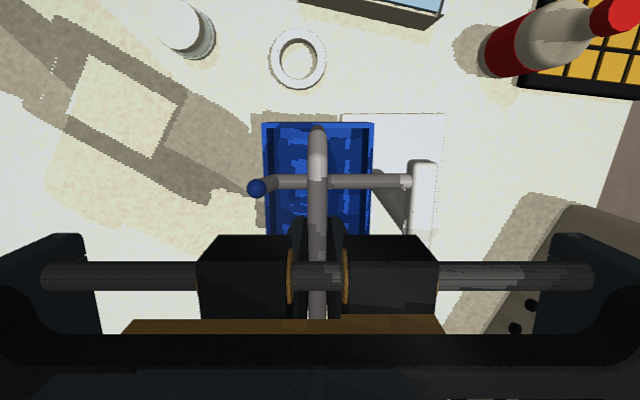

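```bash
python3 -m creep '[[1,0,1,8,0,0,0],[1,0,0,10,0,0,0],[1,0,0,8,0,0,0],[1,0,0,4,0,0,0],[1,0,0,0,0,0,0]]'
python3 -m creep '[[1,0,0,3,0,0,0],[1,0,0,2,0,0,0],[1,0,0,2,0,0,0],[1,0,0,0,0,0,0],[1,0,0,0,0,0,0]]'
```

```text
time_s: 55.35
ee_pos: [595.5, -275.6, 177.6]
ee_rot: [-180.0, -0.0, 96.0]
force: [-0.6, -0.1, -2.2]
gripper_width: 9.0
time_s: 55.98
ee_pos: [595.7, -275.7, 171.2]
ee_rot: [180.0, 0.0, 96.0]
force: [0.2, 0.2, -1.5]
gripper_width: 8.7
```

```bash
python3 -m creep '[[1,0,0,1,0,0,0],[1,0,0,0,0,0,0],[1,0,0,0,0,0,0]]'
python3 -m creep '[[1,0,0,1,0,0,0],[1,0,0,0,0,0,0],[1,0,0,0,0,0,0]]'
```

```text
time_s: 56.35
ee_pos: [595.6, -275.7, 170.1]
ee_rot: [180.0, -0.0, 96.0]
force: [0.2, -0.3, -2.1]
gripper_width: 9.1
time_s: 56.72
ee_pos: [595.7, -275.7, 169.8]
ee_rot: [180.0, 0.0, 96.0]
force: [-0.8, 0.7, 2.8]
gripper_width: 9.0
```

```bash
python3 -m creep '[[0.65,0,0,0,0,0,0],[0.65,0,0,0,0,0,0],[0.65,0,0,0,0,0,0]]'
python3 -m creep '[[0.65,0,0,-10,0,0,0],[0.65,0,0,-20,0,0,0],[0.65,0,0,-40,0,0,0],[0.65,0,0,-50,0,0,0],[0.65,0,-40,0,0,0,0]]'
python3 -m creep '[[0.65,0,-50,0,0,0,0],[0.65,0,-50,0,0,0,0],[0.65,50,-30,0,0,0,0],[0.65,50,0,0,0,0,0],[0.65,0,0,0,0,0,0]]'
python3 -c "
from h import *
snap('side','s7',(230,60,430,210),4);snap('wrist','w19')
snap('top','t2')"
```

```text
time_s: 57.1
ee_pos: [595.7, -275.7, 168.9]
ee_rot: [-180.0, -0.0, 96.0]
force: [0.0, 0.3, 0.3]
gripper_width: 31.8
time_s: 57.72
ee_pos: [559.2, -280.8, 294.3]
ee_rot: [179.4, 0.3, 96.1]
force: [-0.6, 0.1, -0.5]
gripper_width: 32.2
time_s: 58.35
ee_pos: [415.4, -191.9, 290.6]
ee_rot: [179.9, 0.0, 96.1]
force: [0.3, 0.1, -0.4]
gripper_width: 32.3
```

View pics/s7.png

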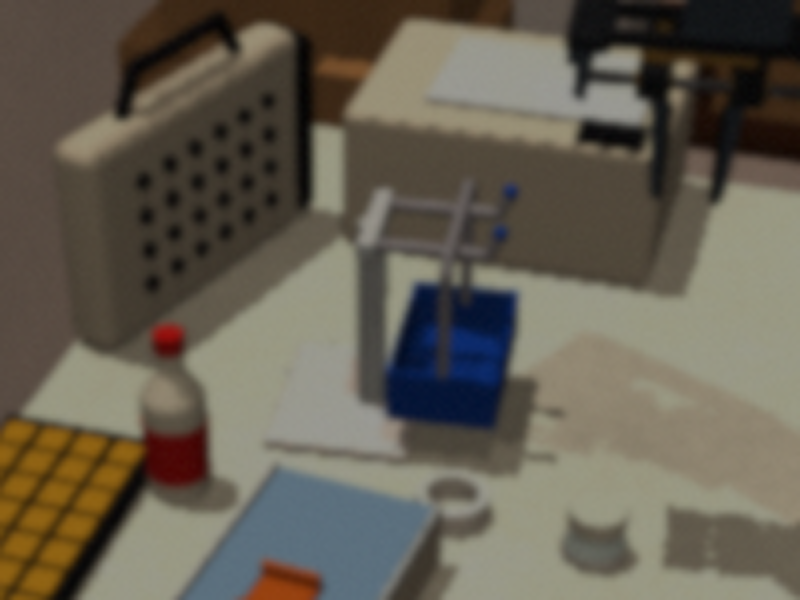

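View pics/w19.png

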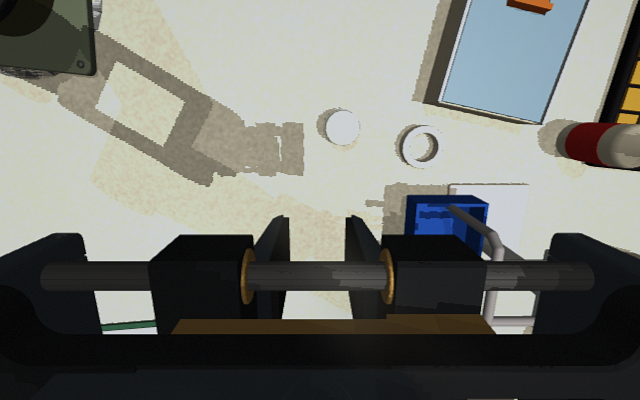

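View pics/t2.png

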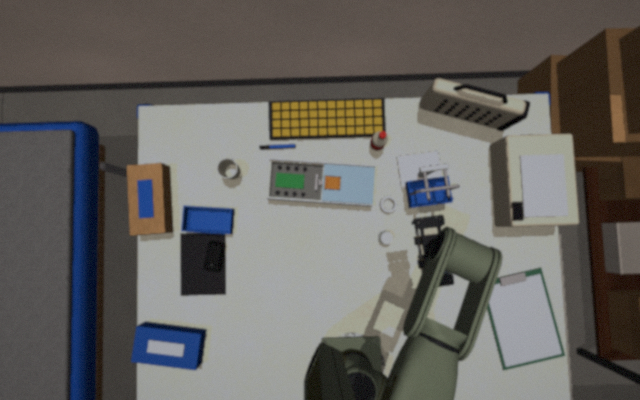

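```bash
python3 -c "
from h import *
to(639.8,48,130,84.8)"
python3 -m creep '[[1,0,0,0,0,0,5.6],[1,0,0,0,0,0,5.6],[1,50,30,15,0,0,0],[1,50,40,30,0,0,0],[1,50,40,30,0,0,0]]' 20
python3 -m creep '[[1,50,40,30,0,0,0],[1,36,40,30,0,0,0],[1,0,10,20,0,0,0],[1,0,0,0,0,0,0],[1,0,0,0,0,0,0]]'
python3 -c "
from h import *
to(639.8,47.5,75,84.8);snap('wrist','w20',(200,80,440,260),3.3);snap('side','s8',(230,60,430,210),4)"
```

```text
turn first [ 0.1  0.1 11.2]
t58.50 at [ 416.6 -194.7  289.7] [1.799e+02 1.000e-01 9.600e+01] w31.8 F [-0.1 -0.6  0.3]
shift [261.9 200.2 159.7] (axes after turn)
time_s: 59.12
ee_pos: [531.1, -65.3, 220.4]
ee_rot: [179.9, 0.0, 84.7]
force: [1.2, 0.3, -0.8]
gripper_width: 0.7
time_s: 59.75
ee_pos: [621.1, 5.4, 145.4]
ee_rot: [180.0, 0.0, 84.7]
force: [0.2, -0.1, 0.3]
gripper_width: 0.6
turn first [ 0.   0.  -0.1]
t59.75 at [621.1   5.4 145.4] [180.    0.   84.7] w0.6 F [ 0.2 -0.1  0.3]
shift [43.6 14.8 70.4] (axes after turn)
```

View pics/w20.png

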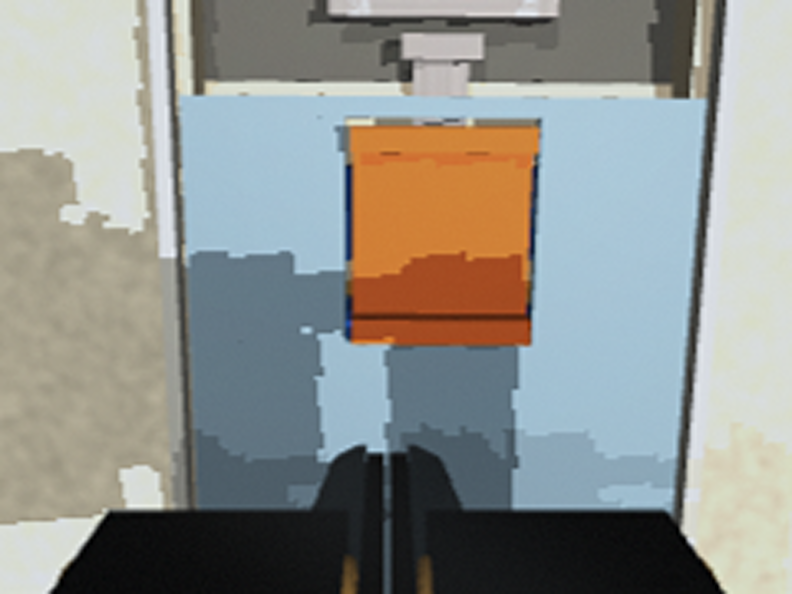

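View pics/s8.png

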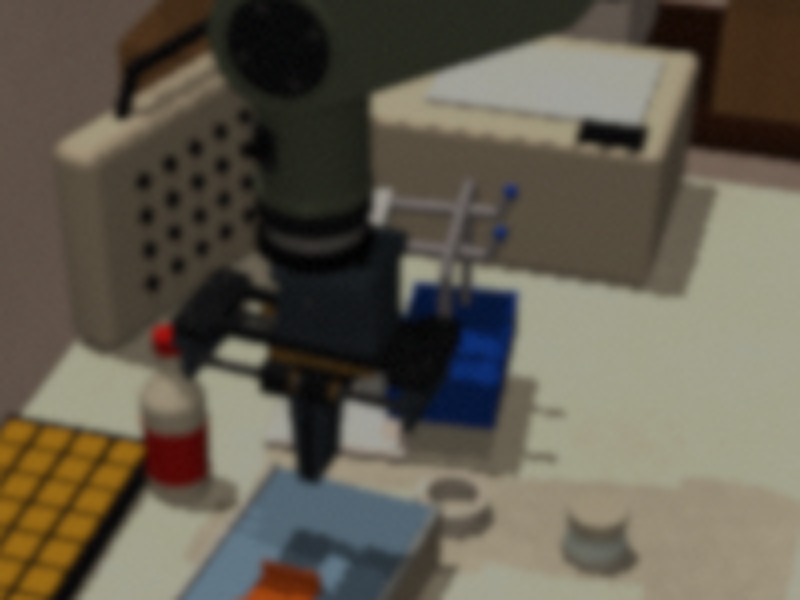

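```bash
python3 -m creep '[[1,22,7,10,0,0,0],[1,21.5,8,15,0,0,0],[1,0,0,20,0,0,0],[1,0,0,10,0,0,0],[1,0,0,0,0,0,0]]'
python3 -m creep '[[1,0,0,0,0,0,0],[1,0,0,0,0,0,0]]'
python3 -c "
from h import *
to(639.8,47.5,62,84.8)"
```

```text
time_s: 60.48
ee_pos: [639.6, 49.4, 88.3]
ee_rot: [-179.9, 0.0, 84.8]
force: [0.6, -0.3, -0.8]
gripper_width: 0.5
time_s: 60.72
ee_pos: [640.7, 48.7, 90.5]
ee_rot: [179.9, -0.0, 84.8]
force: [-1.1, 0.3, -0.3]
gripper_width: 0.7
turn first [ 0.1 -0.  -0. ]
t60.73 at [640.7  48.7  90.5] [179.9  -0.   84.8] w0.7 F [-1.1  0.3 -0.3]
shift [-1.2 -0.8 28.5] (axes after turn)
```

```bash
python3 -m creep '[[1,-1,-1,12,0,0,0],[1,0,0,10,0,0,0],[1,0,0,5,0,0,0],[1,0,0,0,0,0,0],[1,0,0,0,0,0,0]]'
python3 -m creep '[[1,1,0,0,0,0,0],[1,1,0,0,0,0,0],[1,1,0,0,0,0,0],[1,0,0,0,0,0,0],[1,0,0,0,0,0,0]]'
```

```text
time_s: 61.35
ee_pos: [639.4, 47.9, 62.8]
ee_rot: [180.0, -0.0, 84.8]
force: [-0.3, 0.3, 0.6]
gripper_width: 0.4
time_s: 61.98
ee_pos: [639.4, 50.7, 62.7]
ee_rot: [180.0, 0.0, 84.8]
force: [0.2, -0.8, 1.7]
gripper_width: 0.4
```

```bash
python3 -m creep '[[1,1,0,0,0,0,0],[1,0,0,0,0,0,0],[1,0,0,0,0,0,0]]'
python3 -m creep '[[1,1,0,0,0,0,0],[1,0,0,0,0,0,0],[1,0,0,0,0,0,0]]'
```

```text
time_s: 62.35
ee_pos: [639.5, 51.7, 62.7]
ee_rot: [180.0, 0.0, 84.8]
force: [-0.3, -1.7, 0.6]
gripper_width: 0.5
time_s: 62.72
ee_pos: [639.6, 52.9, 62.6]
ee_rot: [180.0, -0.0, 84.8]
force: [-0.1, -1.7, 1.0]
gripper_width: 0.4
```

```bash
python3 -m creep '[[1,1,0,0,0,0,0],[1,0,0,0,0,0,0],[1,0,0,0,0,0,0],[1,0,0,0,0,0,0]]'
python3 -c "
from h import *
snap('wrist','w21',(200,80,440,260),3.3)
q=lambda x,y:(200+(x+.5)/3.3-.5,80+(y+.5)/3.3-.5)"
```

```text
time_s: 63.22
ee_pos: [639.7, 53.9, 62.6]
ee_rot: [180.0, -0.0, 84.8]
force: [0.8, -0.7, 1.2]
gripper_width: 0.4
```

View pics/w21.png

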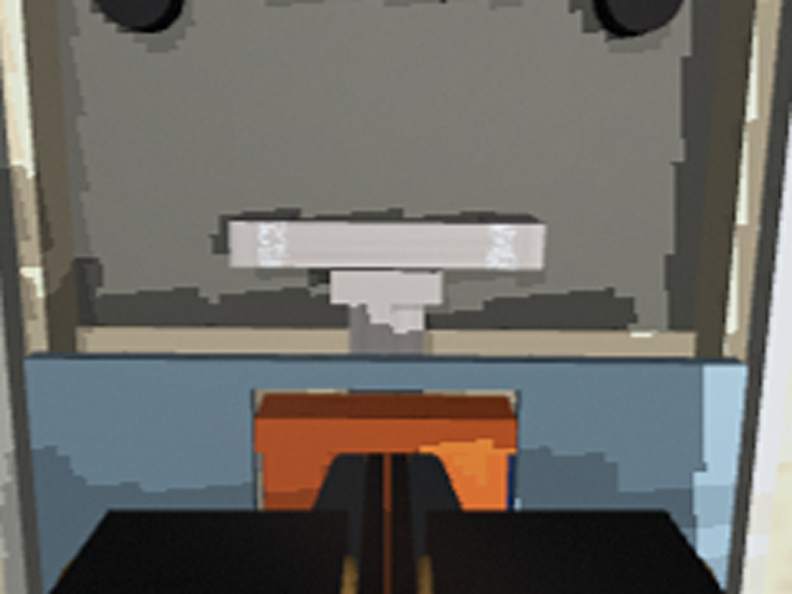

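```bash
python3 -c "
from h import *
q=lambda x,y:(200+(x+.5)/3.3-.5,80+(y+.5)/3.3-.5)
print('now',ray('w21',*q(387,358),55),'T top',ray('w21',*q(387,268),48))
print('w2 ',ray('w2',200+387/3.3,100+259/3.3,55),'T',ray('w2',200+363/3.3,100+159/3.3,48))
print('w20',ray('w20',*q(440,97),55),'T',ray('w20',*q(440,17),48))
"
```

```text
now [643.5  84.8  55. ] T top [644.9  99.7  48. ]
w2  [647.9  81.   55. ] T [645.   99.4  48. ]
w20 [642.1  80.7  55. ] T [644.   99.5  48. ]
```

```bash
python3 -m creep '[[1,1,0,0,0,0,0],[1,1,0,0,0,0,0],[1,0,0,0,0,0,0],[1,0,0,0,0,0,0],[1,0,0,0,0,0,0]]'
```

```text
time_s: 63.9
ee_pos: [639.7, 54.8, 62.6]
ee_rot: [-180.0, 0.1, 84.8]
force: [0.4, -4.9, 1.0]
gripper_width: 0.1
```

```bash
python3 -m creep '[[1,-3,0,1.5,0,0,0],[1,-3,0,0,0,0,0],[1,-2,0,0,0,0,0],[1,-1,0,0,0,0,0],[1,0,0,0,0,0,0]]'
python3 -m creep '[[1,-1,0,0,0,0,0],[1,-1,0,0,0,0,0],[1,-1,0,0,0,0,0],[1,0,0,0,0,0,0],[1,0,0,0,0,0,0]]'
```

```text
time_s: 64.53
ee_pos: [638.7, 47.1, 60.9]
ee_rot: [-180.0, -0.0, 84.8]
force: [-0.9, 1.8, -0.9]
gripper_width: 0.5
time_s: 65.15
ee_pos: [638.7, 45.6, 61.1]
ee_rot: [-180.0, -0.2, 84.7]
force: [0.0, 6.2, -1.4]
gripper_width: 0.6
```

```bash
python3 -m creep '[[1,-2,0,0,0,0,0],[1,-1,0,0,0,0,0],[1,0,0,0,0,0,0],[1,0,0,0,0,0,0]]'
python3 -m creep '[[1,2,0,0,0,0,0],[1,2,0,0,0,0,0],[1,2,0,0,0,0,0],[1,0,0,0,0,0,0],[1,0,0,0,0,0,0]]'
python3 -c "
from h import *
snap('wrist','w22',(200,80,440,260),3.3);show('w22',(270,160,370,220),6,'w22a')
to(639,48,62)"
```

```text
time_s: 65.65
ee_pos: [638.7, 45.3, 61.2]
ee_rot: [180.0, -0.4, 84.7]
force: [0.3, 14.1, -3.5]
gripper_width: 0.5
time_s: 66.28
ee_pos: [639.3, 46.3, 61.3]
ee_rot: [180.0, 0.0, 84.8]
force: [0.3, -0.0, -0.6]
gripper_width: 0.1
t66.33 at [639.2  46.3  61.3] [180.    0.   84.8] w0.4 F [ 0.1 -0.4  0.1]
shift [ 1.7 -0.3 -0.7] (axes after turn)
```

View pics/w22.png

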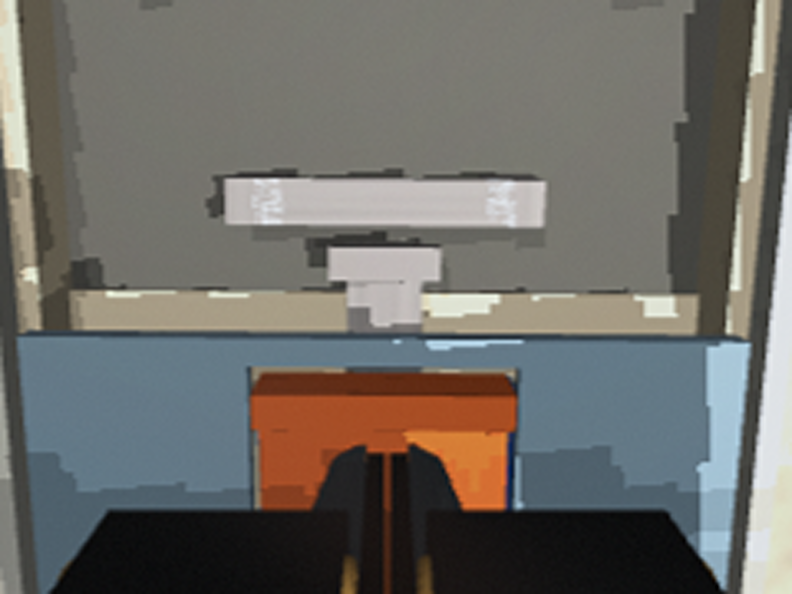

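```bash
python3 -m creep '[[1,1,0,-10,0,0,0],[1,0,0,-30,0,0,0],[1,0,0,-60,0,0,0],[1,-25,-30,-40,0,0,0],[1,0,0,0,0,0,0]]'
python3 -m creep '[[1,0,-50,0,0,0,0],[1,0,-50,0,0,0,0],[1,0,0,0,0,0,0],[1,0,0,0,0,0,0]]'
python3 -c "
from h import *
snap('wrist','w23');snap('side','s9',(200,70,420,290),2.7);snap('top','t3',(250,130,480,260),3.4)"
```

```text
time_s: 66.95
ee_pos: [607.6, 24.7, 206.2]
ee_rot: [179.5, -0.0, 84.7]
force: [0.9, 0.8, 0.2]
gripper_width: 0.4
time_s: 67.45
ee_pos: [508.2, 34.9, 201.1]
ee_rot: [179.9, -0.0, 84.8]
force: [0.8, -1.0, 0.0]
gripper_width: 0.8
```

View pics/w23.png

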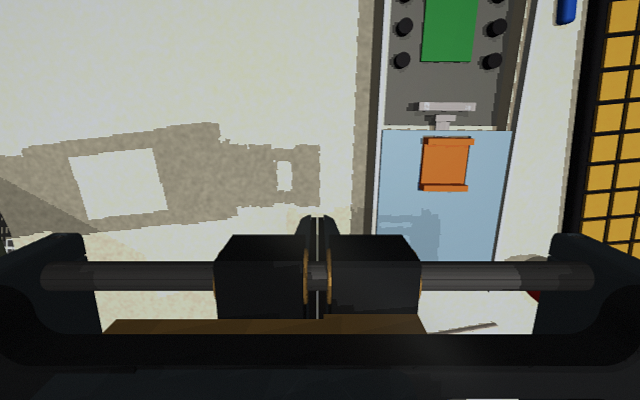

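View pics/s9.png

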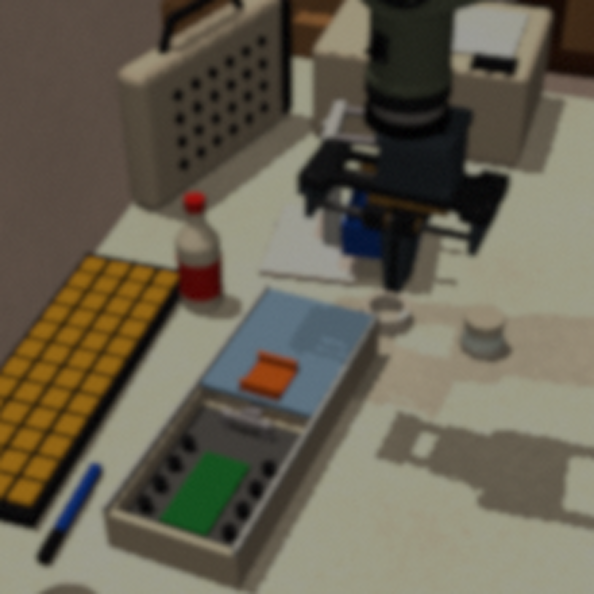

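View pics/t3.png

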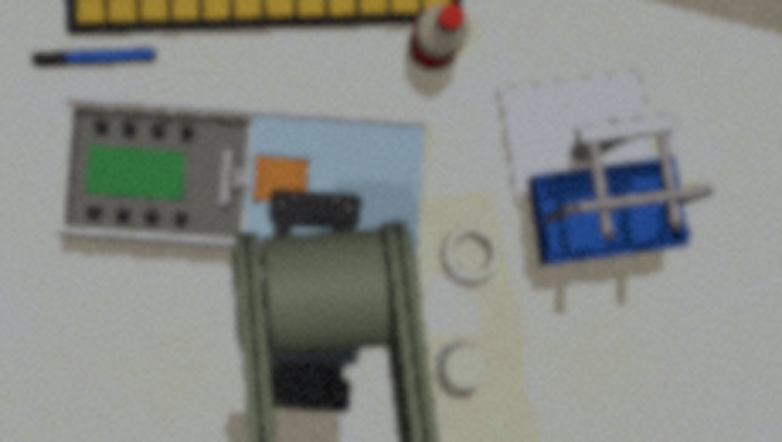

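```bash
python3 -c "
from h import *
import cv2
a=np.load('pics/s3.npz')['im'];b=np.load('pics/s9.npz')['im']
x=[cv2.resize(i[195:245,250:330],None,fx=7,fy=7,interpolation=cv2.INTER_CUBIC)[:290] for i in (a,b)]
cv2.imwrite('pics/cmp.png',np.vstack(x))
show('w23',(370,90,520,200),5,'w23a')"
```

```text
(no output)
```

View pics/cmp.png

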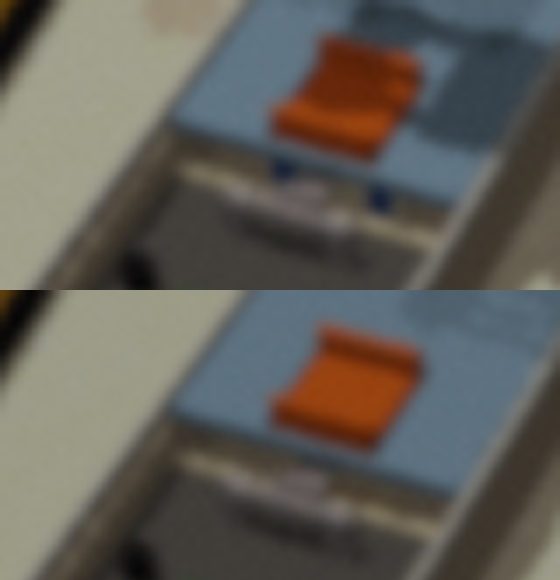

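View pics/w23a.png

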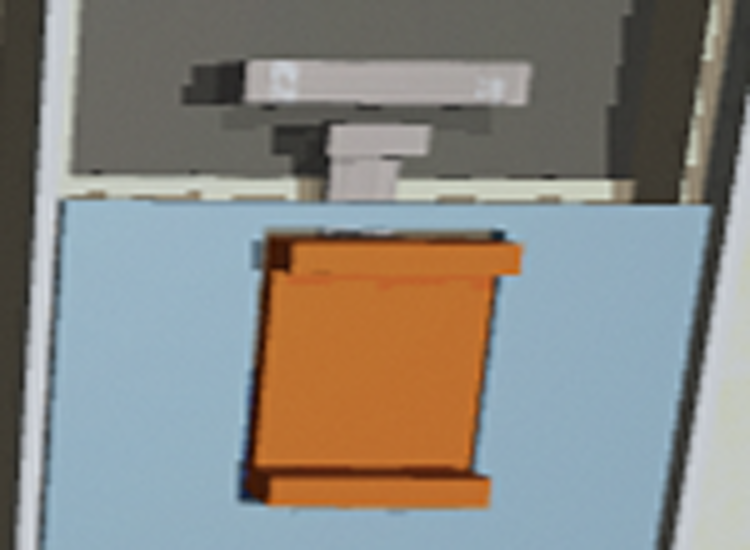

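```bash
python3 -c "
from h import *
import cv2
t=[]
for f in ('s3','s4','s5','s6','s7','s8','s9'):
    i=np.load('pics/%s.npz'%f)['im'][212:240,260:320]
    t.append(cv2.resize(i,None,fx=6,fy=6,interpolation=cv2.INTER_CUBIC)[:148])
t.append(t[-1]*0)
cv2.imwrite('pics/cmp2.png',np.hstack([np.vstack(t[:4]),np.vstack(t[4:])]))"
```

```text
(no output)
```

View pics/cmp2.png

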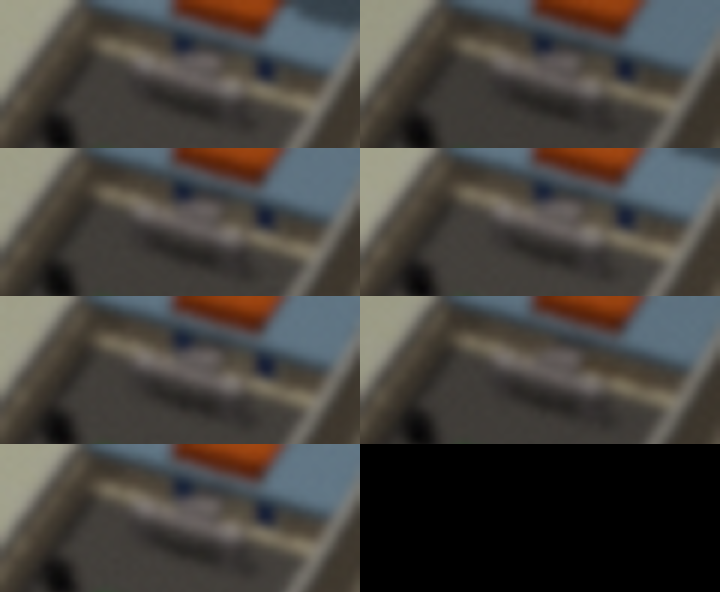

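```bash
python3 -c "
from h import *
for z in (34,40,44,21,48): print(z,ray('s8',290,219.5,z),ray('s8',304.2,223.5,z))
print('pod4 placed ~ (640.2,50.6); bay +y wall at y~', -6+83)
print('tan lit', ray('s9',290,221,48))
d=np.load('pics/s9.npz');V=d['view'];print(-V[:3,:3].T@V[:3,3])
"
```

```text
34 [658.7  71.5  34. ] [614.9  75.3  34. ]
40 [656.3  77.4  40. ] [612.8  81.2  40. ]
44 [654.7  81.4  44. ] [611.5  85.2  44. ]
21 [663.8  58.6  21. ] [619.5  62.5  21. ]
48 [653.1  85.4  48. ] [610.1  89.1  48. ]
pod4 placed ~ (640.2,50.6); bay +y wall at y~ 77
tan lit [651.1  91.1  48. ]
[308.70071069 944.59417298 913.97838206]
```

```bash
python3 -c "
from h import *
to(636,15.6,189.2,84.9)"
```

```text
turn first [ 0.  -0.  -0.1]
t67.60 at [508.6  34.8 200.8] [180.   -0.   84.8] w0.8 F [-0.5 -0.6  0.6]
shift [ -7.8 128.6  11.6] (axes after turn)
```

```bash
python3 -m creep '[[1,-2,40,3,0,0,0],[1,-3,45,4,0,0,0],[1,-3,43,4.6,0,0,0],[1,0,0,0,0,0,0],[1,0,0,0,0,0,0]]'
python3 -m creep '[[1,0,0,0,0,0,0],[1,0,0,0,0,0,0]]'
python3 -c "
from h import *
import cv2
to(636,15.6,189.2)
snap('wrist','w24')
x=[cv2.resize(np.load('pics/%s.npz'%f)['im'][115:195,280:350],None,fx=5.5,fy=7,interpolation=cv2.INTER_CUBIC) for f in('w14','w24')]
cv2.imwrite('pics/cmp3.png',np.hstack(x))"
```

```text
time_s: 68.22
ee_pos: [633.9, 15.1, 188.7]
ee_rot: [-179.9, -0.0, 84.8]
force: [-0.5, -0.1, 0.1]
gripper_width: 0.5
time_s: 68.47
ee_pos: [633.6, 15.4, 190.1]
ee_rot: [180.0, -0.0, 84.8]
force: [0.3, -0.6, -0.9]
gripper_width: 0.4
t68.47 at [633.6  15.4 190.1] [180.   -0.   84.8] w0.4 F [ 0.3 -0.6 -0.9]
shift [0.5 2.4 0.9] (axes after turn)
```

View pics/cmp3.png

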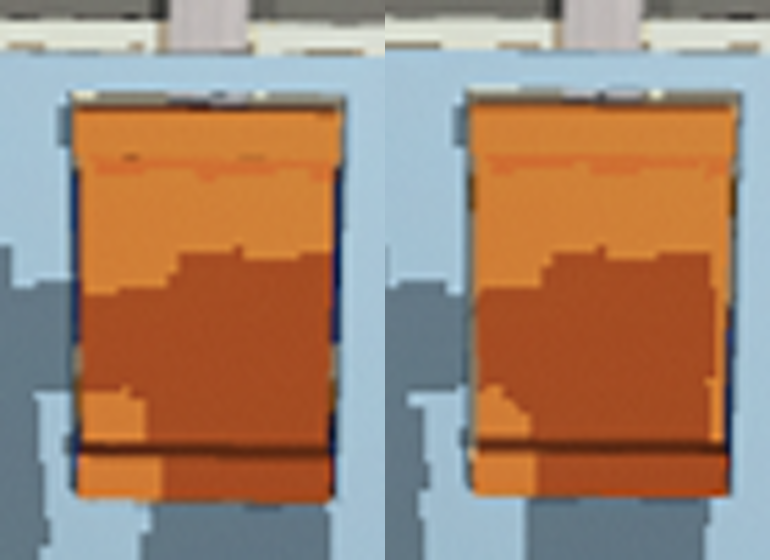

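```bash
python3 -m creep '[[1,16,6,30,0,0,0],[1,16,3,40,0,0,0],[1,0,0,30,0,0,0],[1,0,0,18,0,0,0],[1,0,0,0,0,0,0]]'
python3 -m creep '[[1,0,0,0,0,0,0],[1,0,0,0,0,0,0]]'
python3 -c "
from h import *
to(639.8,48,60)"
```

```text
time_s: 69.15
ee_pos: [645.2, 46.1, 70.7]
ee_rot: [-179.9, 0.0, 84.8]
force: [-0.8, 0.1, -0.4]
gripper_width: 0.3
time_s: 69.4
ee_pos: [646.9, 46.1, 73.1]
ee_rot: [179.8, -0.0, 84.8]
force: [0.6, -0.4, -0.6]
gripper_width: 0.8
t69.40 at [646.9  46.1  73.1] [179.8  -0.   84.8] w0.8 F [ 0.6 -0.4 -0.6]
shift [ 1.2 -7.3 13.1] (axes after turn)
```

```bash
python3 -m creep '[[1,1,-6.5,6,0,0,0],[1,0.5,0,6,0,0,0],[1,0,0,0,0,0,0],[1,0,0,0,0,0,0],[1,0,0,0,0,0,0]]'
```

```text
time_s: 70.03
ee_pos: [639.9, 48.3, 59.6]
ee_rot: [180.0, -0.0, 84.8]
force: [0.1, 0.3, 0.1]
gripper_width: 0.4
```

```bash
python3 -m creep '[[1,0,0,4,0,0,0],[1,0,0,4,0,0,0],[1,0,0,3.5,0,0,0],[1,0,0,0,0,0,0],[1,0,0,0,0,0,0]]'
python3 -m creep '[[1,4,0,0.3,0,0,0],[1,8,0,0,0,0,0],[1,10,0,0,0,0,0],[1,12,0,0,0,0,0],[1,13,0,0,0,0,0]]'
python3 -m creep '[[1,14,0,0,0,0,0],[1,14,0,0,0,0,0],[1,14,0,0,0,0,0],[1,14,0,0,0,0,0],[1,14,0,0,0,0,0]]'
python3 -m creep '[[1,14,0,0,0,0,0],[1,14,0,0,0,0,0],[1,12,0,0,0,0,0],[1,8,0,0,0,0,0],[1,4,0,0,0,0,0]]'
```

```text
time_s: 70.65
ee_pos: [640.2, 48.3, 49.2]
ee_rot: [179.9, -0.0, 84.8]
force: [-0.7, -0.7, 7.7]
gripper_width: 0.2
time_s: 71.28
ee_pos: [644.9, 94.8, 49.2]
ee_rot: [179.8, 0.0, 84.8]
force: [-1.1, -1.9, 7.1]
gripper_width: 0.3
time_s: 71.9
ee_pos: [652.0, 164.6, 49.5]
ee_rot: [179.7, -0.0, 84.8]
force: [2.1, -2.0, 7.5]
gripper_width: 0.6
time_s: 72.53
ee_pos: [657.2, 216.8, 49.5]
ee_rot: [179.7, -0.0, 84.8]
force: [1.9, -1.3, 7.5]
gripper_width: 0.5
```

```bash
python3 -m creep '[[1,3,0,0,0,0,0],[1,3,0,0,0,0,0],[1,3,0,0,0,0,0],[1,2,0,0,0,0,0],[1,0,0,0,0,0,0]]'
python3 -m creep '[[1,2,0,0,0,0,0],[1,0,0,0,0,0,0],[1,0,0,0,0,0,0]]'
```

```text
time_s: 73.15
ee_pos: [657.5, 224.8, 49.2]
ee_rot: [179.8, 0.2, 84.8]
force: [0.8, -8.8, 7.9]
gripper_width: 0.5
time_s: 73.53
ee_pos: [657.5, 225.0, 49.2]
ee_rot: [179.8, 0.4, 84.8]
force: [0.6, -11.5, 8.7]
gripper_width: 0.5
```

```bash
python3 -m creep '[[1,-5,0,0,0,0,0],[1,0,0,-20,0,0,0],[1,0,0,-60,0,0,0],[1,-20,0,-50,0,0,0],[1,-60,0,0,0,0,0]]'
python3 -m creep '[[1,-60,0,0,0,0,0],[1,-50,0,0,0,0,0],[1,0,0,0,0,0,0],[1,0,0,0,0,0,0]]'
python3 -c "
from h import *
snap('wrist','w25')"
```

```text
time_s: 74.15
ee_pos: [651.2, 146.8, 182.4]
ee_rot: [179.4, -0.2, 85.0]
force: [0.8, -0.7, -0.9]
gripper_width: 0.6
time_s: 74.65
ee_pos: [638.4, 35.8, 177.4]
ee_rot: [-180.0, -0.0, 84.8]
force: [-0.2, -0.1, -0.0]
gripper_width: 0.3
```

View pics/w25.png

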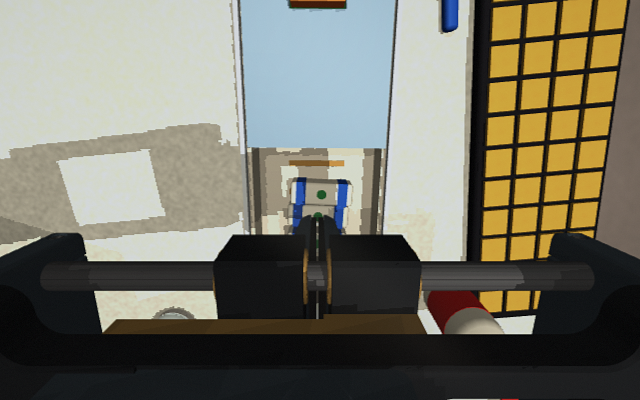

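```bash
python3 -m creep '[[1,-40,0,-10,0,0,0],[1,-40,0,-10,0,0,0],[1,-30,0,0,0,0,0],[1,0,0,0,0,0,0],[1,0,0,0,0,0,0]]'
python3 -c "
from h import *
snap('wrist','w26');show('w26',(220,20,420,220),3,'w26a');snap('side','s10',(230,140,350,230),6)"
```

```text
time_s: 75.32
ee_pos: [628.7, -72.5, 197.4]
ee_rot: [-180.0, -0.1, 84.9]
force: [-0.1, -0.2, 0.3]
gripper_width: 0.2
```

View pics/w26a.png

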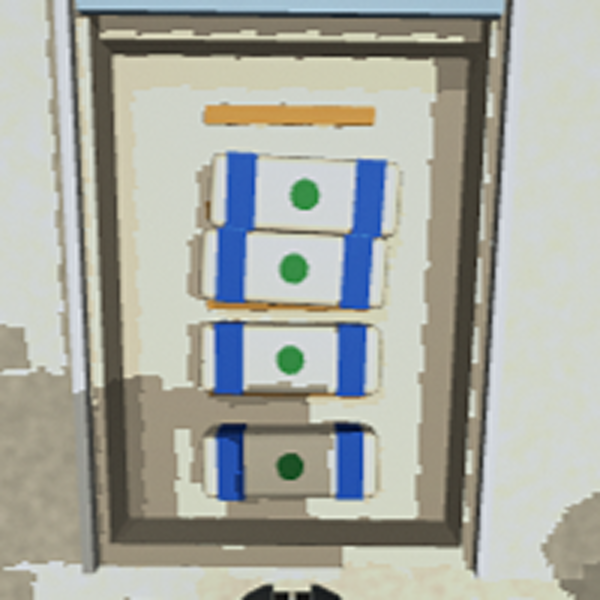

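View pics/s10.png

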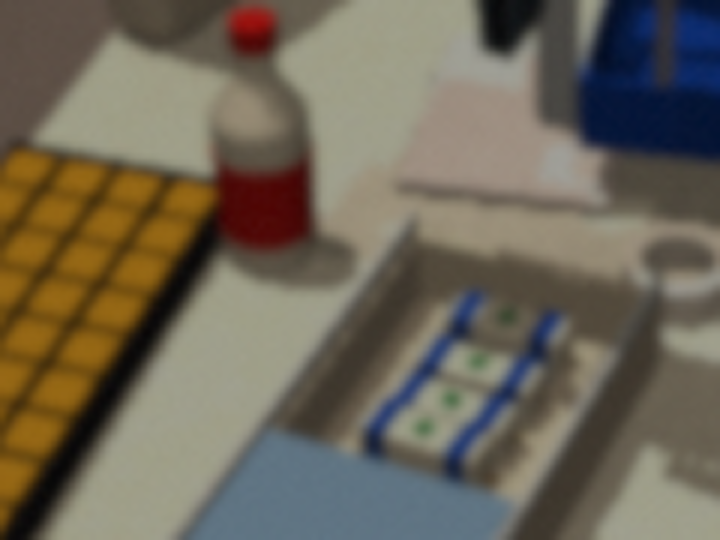

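```bash
python3 -m creep '[[1,50,0,0,0,0,0],[1,55,0,0,0,0,0],[1,55,0,0,0,0,0],[1,55,0,15,0,0,0],[1,50,0,30,0,0,0]]'
python3 -m creep '[[1,30,0,40,0,0,0],[1,0,0,28,0,0,0],[1,0,0,0,0,0,0],[1,0,0,0,0,0,0],[1,0,0,0,0,0,0]]'
python3 -c "
from h import *
to(655.8,222,60)"
```

```text
time_s: 76.05
ee_pos: [653.2, 193.4, 153.7]
ee_rot: [179.8, -0.1, 84.9]
force: [-0.4, 0.6, 0.3]
gripper_width: 0.2
time_s: 76.68
ee_pos: [656.3, 219.7, 86.8]
ee_rot: [179.8, -0.1, 84.8]
force: [-0.4, -0.5, -0.4]
gripper_width: 0.6
t76.67 at [656.3 219.7  86.8] [ 1.798e+02 -1.000e-01  8.480e+01] w0.6 F [-0.4 -0.5 -0.4]
shift [ 2.2 -0.8 26.8] (axes after turn)
```

```bash
python3 -m creep '[[1,1.5,0,14,0,0,0],[1,0,0,10,0,0,0],[1,0,0,3,0,0,0],[1,0,0,0,0,0,0],[1,0,0,0,0,0,0]]'
python3 -m creep '[[1,0,0,4,0,0,0],[1,0,0,4,0,0,0],[1,0,0,3.5,0,0,0],[1,0,0,0,0,0,0],[1,0,0,0,0,0,0]]'
```

```text
time_s: 77.3
ee_pos: [655.8, 221.2, 58.0]
ee_rot: [179.9, -0.0, 84.8]
force: [0.3, 0.6, -0.0]
gripper_width: 0.2
time_s: 77.92
ee_pos: [656.2, 221.5, 49.1]
ee_rot: [179.8, -0.1, 84.8]
force: [-3.3, -0.9, 12.7]
gripper_width: 0.7
```

```bash
python3 -m creep '[[1,-5,0,-1,0,0,0],[1,-8,0,0,0,0,0],[1,-12,0,0,0,0,0],[1,-14,0,0,0,0,0],[1,-14,0,0,0,0,0]]'
python3 -m creep '[[1,-14,0,0,0,0,0],[1,-14,0,0,0,0,0],[1,-14,0,0,0,0,0],[1,-10,0,0,0,0,0],[1,-8,0,0,0,0,0]]'
python3 -m creep '[[1,-8,0,0,0,0,0],[1,-8,0,0,0,0,0],[1,-10,0,0,0,0,0],[1,-10,0,0,0,0,0],[1,-10,0,0,0,0,0]]'
python3 -m creep '[[1,-6,0,0,0,0,0],[1,-5,0,0,0,0,0],[1,-4,0,0,0,0,0],[1,-3,0,0,0,0,0],[1,0,0,0,0,0,0]]'
```

```text
time_s: 78.55
ee_pos: [651.0, 169.2, 49.2]
ee_rot: [179.9, -0.1, 84.8]
force: [-3.5, 1.9, 10.2]
gripper_width: 0.0
time_s: 79.18
ee_pos: [647.2, 116.9, 51.1]
ee_rot: [179.7, -0.7, 84.8]
force: [-2.7, 8.0, 15.8]
gripper_width: 0.4
time_s: 79.8
ee_pos: [641.9, 63.4, 49.2]
ee_rot: [179.8, -0.1, 84.8]
force: [-1.9, 2.2, 10.4]
gripper_width: 0.7
time_s: 80.42
ee_pos: [640.2, 46.2, 49.2]
ee_rot: [179.8, -0.2, 84.7]
force: [-2.2, 3.1, 10.1]
gripper_width: 0.6
```

```bash
python3 -m creep '[[1,-2,0,0,0,0,0],[1,-2,0,0,0,0,0],[1,-1,0,0,0,0,0],[1,0,0,0,0,0,0]]'
python3 -m creep '[[1,0,0,-4,0,0,0],[1,0,0,-4,0,0,0],[1,1,0,-3,0,0,0],[1,0,0,0,0,0,0]]'
python3 -m creep '[[1,2,0,-5,0,0,0],[1,0,0,-25,0,0,0],[1,0,0,-60,0,0,0],[1,-25,0,-50,0,0,0],[1,0,0,0,0,0,0]]'
python3 -m creep '[[1,0,0,0,0,0,0],[1,0,0,0,0,0,0]]'
python3 -c "
from h import *
to(636,15.6,189.2)
snap('wrist','w27',(220,80,420,230),4);snap('side','s11',(200,70,420,290),2.7)"
```

```text
time_s: 80.92
ee_pos: [640.3, 45.2, 49.2]
ee_rot: [179.8, -0.5, 84.6]
force: [-0.2, 14.0, 8.6]
gripper_width: 0.3
time_s: 81.42
ee_pos: [640.1, 45.3, 57.8]
ee_rot: [179.9, -0.4, 84.7]
force: [3.1, 12.8, -1.9]
gripper_width: 0.6
time_s: 82.05
ee_pos: [639.3, 16.7, 203.0]
ee_rot: [179.4, -0.0, 84.7]
force: [-0.4, 0.1, -1.0]
gripper_width: 0.5
time_s: 82.3
ee_pos: [635.9, 18.3, 196.1]
ee_rot: [-179.8, 0.0, 84.8]
force: [-0.3, -0.3, 0.5]
gripper_width: 0.6
t82.30 at [635.9  18.3 196.1] [-179.8    0.    84.8] w0.6 F [-0.3 -0.3  0.5]
shift [-2.6  0.4  6.9] (axes after turn)
```

View pics/w27.png

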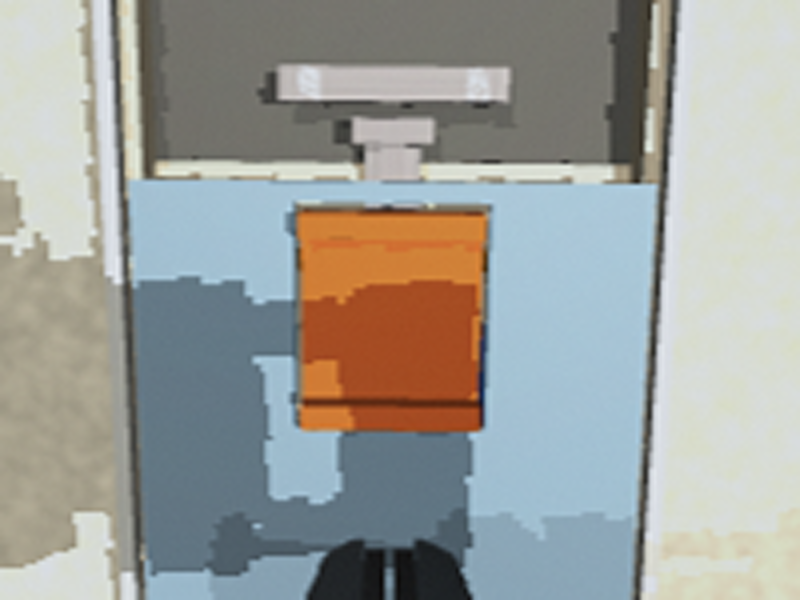

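View pics/s11.png

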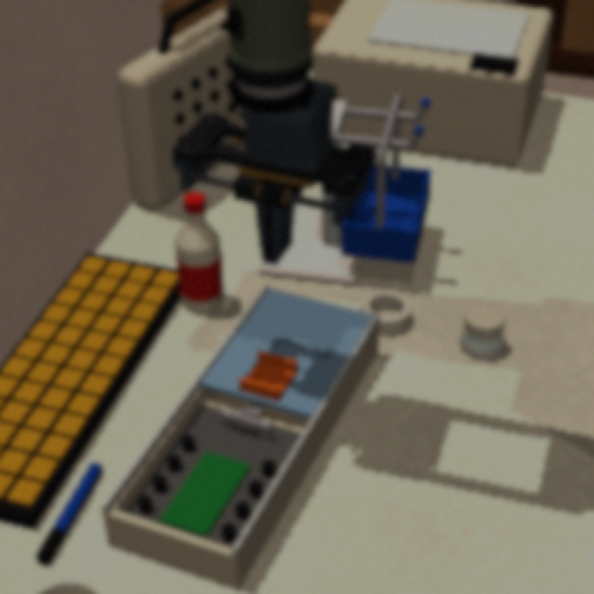

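Run:
```python
from h import *
q=lambda x,y:(220+(x+.5)/4-.5,80+(y+.5)/4-.5)
for p in [(392,211),(390,431),(298,405),(482,405)]: print(ray('w27',*q(*p),67))
print(ray('w27',*q(390,183),55)); print(state()['qvel'].round(2))
print(job_done())
```

```text
[642.2  74.6  67. ]
[637.   22.1  67. ]
[615.3  30.6  67. ]
[659.8  26.6  67. ]
[642.3  80.6  55. ]
[-0.05 -0.21 -0.54  0.01  0.11 -0.15]
the job is handed in; nothing more can be done
None
```

The job is handed in at about 82 s. All four pods I found are in the charging bay, the cover is shut, and the caddy hangs on the hook stand. I saw no fifth pod in any view.

**What I did**
- I held the tab down and slid the cover fully open.
- I laid the four pods flat on the bay floor.
- I closed the cover with the tab held down, then lifted off the tab.
- I hung the caddy by its bar over both prongs.

**Last checks**
- **Cover and tab:** the last wrist picture puts the cover edge at y = 80.6 mm. At the start it was at about 81 mm. The tab ridges lie within about 0.6 mm of where they started, so the tab is up as far as the pictures can tell.
- **Lock:** after the first closing I pulled the cover about 5 mm before it met the keeper, with force rising to about 5 N, so it was locked with some play. I then pushed it back shut.
- **Caddy:** in the last side picture it hangs still over both prongs, and the other objects I could see had not moved.

**What disagreed**
- After the lock test, the pictures showed that one pod had shifted inside the shut bay. The cause could be the announced knock or my test.
- I reopened the cover with the tab held. All four pods lay flat, one of them slid against its neighbour and turned by about 3°. I left it there and closed the cover again.
- After this second closing I pushed the cover to its stop with 14 N. I compared the catch in pictures only and did not repeat the pull test.
- On both closings the force rose briefly to about 16–18 N at the tab about 60 mm before shut. I did not find the cause.

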